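# Clamp the tube block on the thermal stage

## Task

Push the dark tube block along its bed until it is fully home against the end stop, then turn the clamp's T-handle clockwise, regripping it as often as needed, until rising resistance shows that the pad has met the block and holds it firmly: about a sixth of a turn past the first touch. Do not overtighten, let go of the handle, and leave the other things on the bench alone.

Things in the scene. Friction and masses are not known exactly. Their poses are not given: they have to be found in the camera images.
- stage: fixed thermal stage with screw clamp. Origin on the screw's vertical axis at table level; x runs along the bed from its open front to the end stop, z up. Grey base 220 x 130 x 18 mm (x -150 to +70). Two rails 10 mm high guide the block, 1.5 mm clear each side. Stop face at x = +40 mm. Bridge across the bed, x -18 to +18, y -62 to +62 mm, heights 100 to 116.
- block: dark loose tube block, about 0.6 kg, 120 (x) x 70 (y) x 45 mm tall, with wells in its top and a capped tube standing 11 mm proud in each corner of its front (-x) end. Origin at the centre of its underside, axes along the stage's. It starts on the bed, underside 18 mm above the table, 30 to 50 mm short of home. Push it at its front face; sliding takes 3 to 8 N.
- home (a point): point on the bed, 18 mm above the table and at x = -20 mm of the stage: where the block's origin lies when it touches the end stop. The block's front face is then at x = -80 mm of the stage, in front of the bridge, and the pad is over a flat land without wells.
- handle_bar (a point): centre of the grip bar of the steel T-handle above the bridge, on the screw axis, 150 mm above the table. Bar 60 long (its x axis), 12 wide, 14 mm tall, on a stem 11 mm across; a collar 26 mm across ends 27 mm below the bar's centre. It turns in place without rising or sinking. The bar's yaw is the stage's yaw minus the joint value.
- handle (a joint): T-handle angle, rad, 0 to 8, grows clockwise seen from above (tightening); starts at 0 to 0.8. Screw friction 0.12 N m (at a pause it may act either way: compare like readings). After first touch each rad adds 24 N pad force and 0.07 N m torque against tightening. Well clamped: 14 to 34 N, best 24 N, 1 rad past touch. Over 45 N is overtight. It stays when let go.
- spindle: steel spindle under the bridge; carries a foot and a black pad 30 mm across that presses on the block. Origin on the screw axis, 100 mm above the table at joint 0, sinking 3 mm per rad of the handle. The foot's length differs each time by up to 6 mm and is not reported: the pad starts 2 to 11 mm above the block's top, so its touch must be felt or seen.
- tip_box: bystander, loose: white closed tip box, 120 x 80 x 55 mm; origin at the centre of its underside. Leave alone.
- reagent: bystander, loose: white bottle, 38 across, 75 tall mm; origin at the centre of its underside. Leave alone.
- spare_block: bystander, loose: small spare dark well block, 75 x 50 x 30 mm; origin at the centre of its underside. Leave alone.
- driver: bystander, loose: screwdriver with a black handle, 160 mm long, lying along its x; leave alone.
- jar: bystander, loose: low clear jar, 50 across, 50 tall mm; origin at the centre of its underside. Leave alone.
- beaker: bystander, loose: small glass beaker, 56 across, 70 tall mm; origin at the centre of its underside. Leave alone.
Not all that is in view belongs to the job. Leave any purple or yellow look-alike of the block alone.

How it is judged:
By the outcome, as a careful person would: the job done as asked, in the order asked, and still so for the second after the job is handed in, with the robot touching nothing.
It also fails if it takes over 72 s, if anything falls off the work surface, if the arm or the gripper's body presses on something with over 40 N, if the wrist force passes 120 N, or if a joint passes its speed limit or range.

## Robot

A 6-joint arm with a two-finger parallel gripper is mounted at the origin on the work surface. World frame = base frame: x ahead of the robot, y to its left, z up, the work surface at z = 0. Lengths are in m, angles in rad, forces in N, time in s.
With the tool pointing down it reaches from about 0.3 to 0.95 m from the base axis. Payload 3.1 kg.
Tool frame: the origin (TCP) lies at the very end of the fingers, on their centre line; the grasp point (between the pads) lies 19 mm behind it; z points along the fingers, y is the direction in which the jaws open and shut (so a half turn about z gives the same grasp; the last joint's range is limited). The gripper opens to 85 mm and grips with 20 to 120 N. Pads are 22 mm wide; open, the fingers measure 114 mm over their backs; the gripper's body (76 mm by 85 mm) begins 54 mm behind the grasp point. The pads swing forward as they close: fully open they stand 13 mm farther back than shut.
Start: joints at [-1.39, 0.308, 1.634, -0, 1.2, -0.07], TCP at [0.155, -0.605, 0.204] pointing down, gripper open.
Joint ranges: [-3.06, 3.06], [-0.79, 1.96], [0.05, 2.63], [-1.19, 4.34], [0.05, 2.64], [-2.94, 2.94]. Speed limits (rad/s): [2.79, 2.79, 3.14, 3.14, 3.14, 3.14].

## Interface

Orientations are given as a unit quaternion [w, x, y, z].
In Python, from station import bot, cams gives the robot as it stands.
- The arm moves only by the shell command python3 -m creep 'ROWS' [FORCE]. ROWS is a JSON object of lists of equal length, an entry for each row: "fingers": the opening, from 0 (shut) to 1 (fully open); "dp": the shift along the world's x, y, z in m, a list of three; "yaw": the turn about the world's z in rad. A call has 1 to 20 rows; each row shifts and turns the pose as measured when the row begins; what a row does not reach is not made up. A row lasts 1/12 s, in which the tool goes at most 41.7 mm and 7.16 degrees, less where a joint would pass 70% of its speed; a pose out of reach is approached as far as the arm can. A call is refused whole if a number of a shift passes 0.0417 or a number of a turn 0.125, either way. A call with a gripper value outside its range is refused whole. The fingers move at their own pace and stop on an object; FORCE is the grip in N (left out, the last holds). Time passes only in rows, so rows that do not move let the fingers close. It gives the time, the measured TCP pose, the force and the opening at its end, in the units of the state.
- bot.read_state(): the state, without advancing time (a new reading comes with each control period).
- cams.capture(name): name is "scene" or "side" or "wrist"; returns a dict with "pixels" (400x640x3 uint8, blue, green, red), "fx", "fy", "cx", "cy" (pixels), "cam_to_world" (4x4, takes a point from camera to world coordinates). Camera axes: x right, y down, z forward; pixel columns grow to the right and rows downward; lengths in m; the calibration is good to about 2 mm. A picture is of the moment at which its call begins. There is no depth.
- bot.job_done(): hands the job in, once; it reports no verdict.
The state is a dict: "time": time; "q": joint angles; "qd": joint speeds; "joint_efforts": joint torques, N m; "position": TCP position; "tool_rot": TCP orientation; "contact_force": force on the tool from outside, world axes, zero at the start; "wrist_torque": the same for the moment, N m; "opening": finger opening in m.
Only numpy, scipy, OpenCV 4.12 (cv2) and the standard library are available. Lean on these libraries where they do the work, as an engineer would, in place of code of your own. Each camera call takes 0.05 s, during which the arm holds its last target.

## Working session

There is one attempt and no reset: what is moved stays moved. The work goes in short steps, Python scripts to look and compute and a shell command to move; the robot and the scene stay as the last step left them, time stands still between calls to the robot, and variables do not carry over. Pictures are saved under pics/ and viewed, and the job is handed in when it is done.

```bash
mkdir -p pics; ls; cat > h.py <<'E'
import numpy as np, cv2
from station import bot, cams
def snap(cam,name,crop=None,scale=1):
    c=cams.capture(cam); im=c["pixels"]
    np.savez('cal_'+cam+'.npz',fx=c["fx"],fy=c["fy"],cx=c["cx"],cy=c["cy"],T=np.array(c["cam_to_world"]))
    cv2.imwrite('pics/full_'+name+'.png',im)
    if crop: x0,y0,x1,y1=crop; im=im[y0:y1,x0:x1]
    im=cv2.resize(im,None,fx=scale,fy=scale,interpolation=cv2.INTER_CUBIC)
    cv2.imwrite('pics/'+name+'.png',im)
def ray(cam,u,v,z):
    c=np.load('cal_'+cam+'.npz'); T=c['T']
    d=T[:3,:3]@np.array([(u-c['cx'])/c['fx'],(v-c['cy'])/c['fy'],1])
    o=T[:3,3]; return o+d*(z-o[2])/d[2]
def proj(cam,p):
    c=np.load('cal_'+cam+'.npz'); T=c['T']
    q=T[:3,:3].T@(np.array(p)-T[:3,3]); return np.array([c['fx']*q[0]/q[2]+c['cx'],c['fy']*q[1]/q[2]+c['cy']])
E
python3 - <<'E'
from h import *
snap('scene','s0');snap('side','d0');snap('wrist','w0')
s=bot.read_state();print(s)
for c in('scene','side','wrist'):
    k=np.load('cal_'+c+'.npz');print(c,k['fx'],k['T'].round(3).tolist())
E
```

```text
pics
{'time': 0.15, 'q': array([-1.38970024e+00,  3.08820788e-01,  1.63489903e+00,  3.23899532e-05,
        1.19969910e+00, -6.97080271e-02]), 'qd': array([-0.00014731, -0.00328958, -0.005153  ,  0.00141727, -0.00095598,
        0.00066499]), 'joint_efforts': array([ 1.04766498e-04, -4.15802228e+01, -2.77146596e+01, -1.33357880e-04,
        6.04231842e-03,  3.10133380e-06]), 'position': array([ 0.1549672 , -0.60476327,  0.20339878]), 'tool_rot': array([-9.12555349e-04,  9.92147783e-01,  1.25067750e-01, -3.57658534e-05]), 'contact_force': array([0.53678613, 0.59567553, 0.16326673]), 'wrist_torque': array([0.00026532, 0.07672864, 0.02993031]), 'opening': 0.08542620422515716}
scene 425.44539198759657 [[-0.32, 0.507, -0.8, 1.508], [0.948, 0.166, -0.273, 0.332], [-0.006, -0.846, -0.534, 0.717], [0.0, 0.0, 0.0, 1.0]]
side 415.94185454542105 [[0.963, -0.184, 0.196, 0.401], [-0.269, -0.684, 0.678, -0.583], [0.01, -0.705, -0.709, 0.739], [0.0, 0.0, 0.0, 1.0]]
wrist 331.42604221601783 [[0.247, -0.928, -0.28, 0.227], [-0.969, -0.237, -0.07, -0.586], [-0.002, 0.288, -0.958, 0.373], [0.0, 0.0, 0.0, 1.0]]
```

View pics/s0.png

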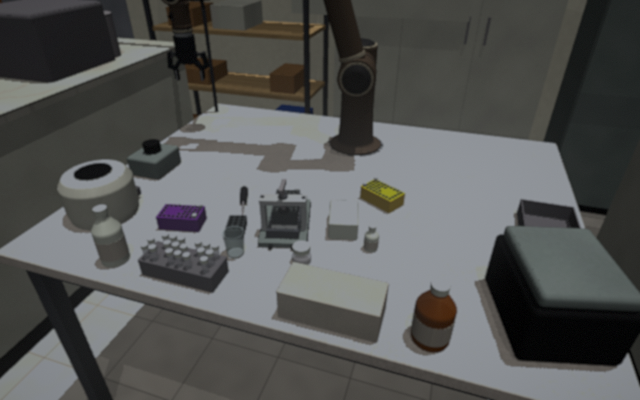

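View pics/d0.png

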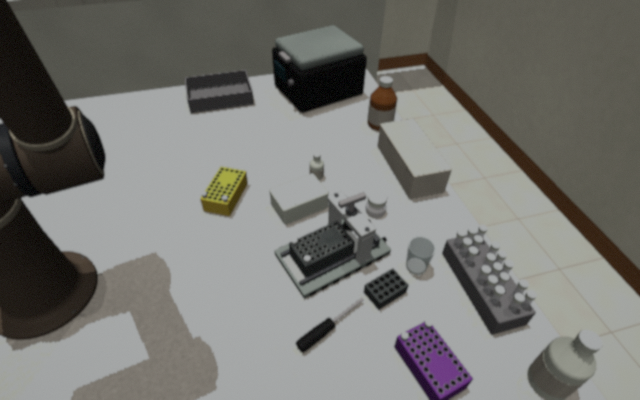

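View pics/w0.png

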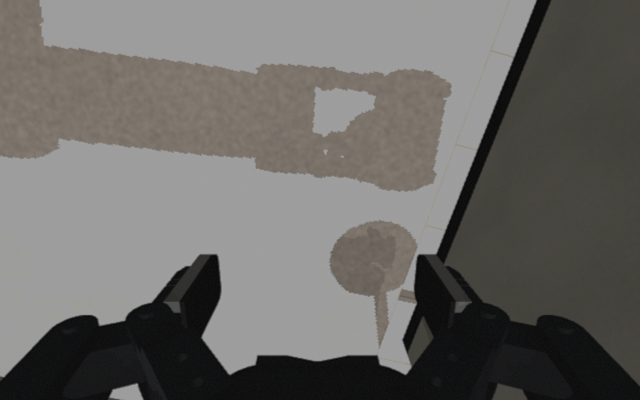

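Dark blocks in the side view: one on the stage bed under the bridge (322,247), and the small spare block loose at (386,288). The purple block (433,358) and the yellow block (225,190) are look-alikes. The one on the grey stage with tubes at its front is the one meant. I'll confirm that in an enlarged crop.

```bash
python3 - <<'E'
import cv2
a=cv2.imread('pics/full_d0.png')[175:315,260:400+20]
cv2.imwrite('pics/d0c.png',cv2.resize(a,None,fx=5,fy=4.999,interpolation=cv2.INTER_CUBIC)[:600*2][:700])
a=cv2.resize(cv2.imread('pics/full_d0.png')[178:298,265:400],None,fx=5,fy=5,interpolation=cv2.INTER_CUBIC);cv2.imwrite('pics/d0c.png',cv2.convertScaleAbs(a,alpha=1.5))
a=cv2.resize(cv2.imread('pics/full_s0.png')[170:260,220:350],None,fx=6,fy=6,interpolation=cv2.INTER_CUBIC);cv2.imwrite('pics/s0c.png',cv2.convertScaleAbs(a,alpha=1.5))
E
```

```text
(no output)
```

View pics/d0c.png

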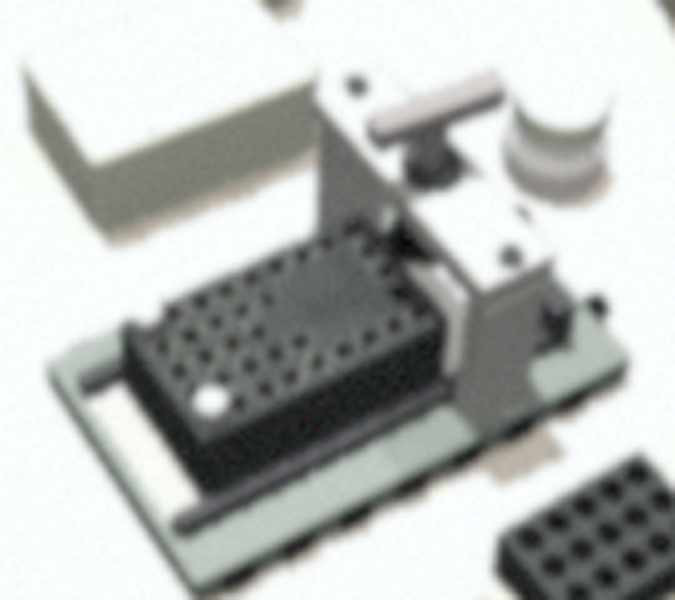

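View pics/s0c.png

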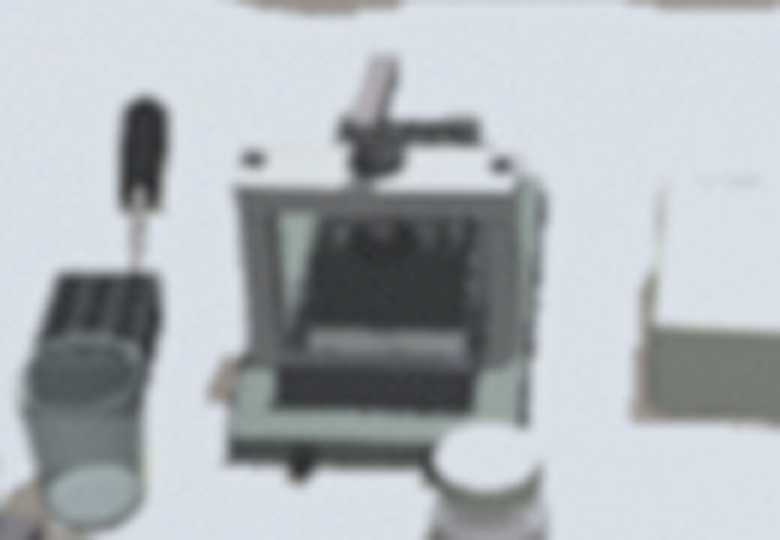

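The crop confirms it. The dark block sits on the grey stage, with its white-capped tube at the front (crop 210,400), open wells and the bridge ahead of it. Now I'll fit the stage pose.

```bash
cat > fit.py <<'E'
from h import *
from scipy.optimize import least_squares
pd=lambda x,y:(265+x/5,178+y/5)
ps=lambda x,y:(220+x/6,170+y/6)
obs=[('side',pd(50,365),(-.15,.065,.018)),('side',pd(193,582),(-.15,-.065,.018)),('side',pd(632,355),(.07,-.065,.018)),
('side',pd(318,97),(-.018,.062,.116)),('side',pd(478,277),(-.018,-.062,.116)),('side',pd(552,238),(.018,-.062,.116)),
('scene',ps(232,188),(.018,-.062,.116)),('scene',ps(520,190),(.018,.062,.116)),('scene',ps(240,158),(-.018,-.062,.116)),
('scene',ps(228,440),(.07,-.065,.018))]
def W(p,P):
    c,s=np.cos(P[2]),np.sin(P[2]);return [P[0]+c*p[0]-s*p[1],P[1]+s*p[0]+c*p[1],p[2]]
if __name__=='__main__':
    f=lambda P:np.concatenate([proj(c,W(p,P))-uv for c,uv,p in obs])
    r=least_squares(f,[.55,-.1,0.],loss='soft_l1');print(r.x,f(r.x).reshape(-1,2).round(1).tolist())
    P=r.x
    for u,v in (pd(125,330),pd(205,440),pd(445,305)):
        w=ray('side',u,v,.063)[:2]-P[:2];c,s=np.cos(P[2]),np.sin(P[2]);print('blk',c*w[0]+s*w[1],-s*w[0]+c*w[1])
    a=ray('side',*pd(372,128),.157);b=ray('side',*pd(500,82),.157);print('bar',a,b,np.arctan2(*(b-a)[1::-1]))
    a=ray('scene',*ps(362,118),.157);b=ray('scene',*ps(385,55),.157);print('bar',a,b,np.arctan2(*(b-a)[1::-1]))
E
python3 fit.py
```

```text
[ 0.6269216  -0.04771909  0.29097785] [[-1.4, -1.4], [1.0, -0.1], [-0.2, -1.6], [-2.0, -1.8], [1.1, 0.9], [1.0, 1.2], [0.1, -0.3], [-0.7, 0.1], [0.6, -2.5], [-0.4, -0.5]]
blk -0.12841672870384477 0.027832970099182796
blk -0.12874778311469023 -0.036090351839312765
blk -0.00911113663129375 -0.030876433415316804
bar [ 0.59711571 -0.05956913  0.157     ] [ 0.65378484 -0.0487614   0.157     ] 0.1884531817655134
bar [ 0.65311783 -0.04258473  0.157     ] [ 0.59977117 -0.05329019  0.157     ] -2.9435459863528366
```

Stage is at about (0.627, -0.048) with yaw 0.29. The block front is at stage x ≈ -0.128, so about 48 mm short of home. I'll move above the front of the bed with the fingers shut.

```bash
python3 -m creep '{"fingers":[0,0,0,0,0,0,0,0,0,0,0,0,0,0,0,0,0],"dp":[[0.02,0.032,0],[0.02,0.032,0],[0.02,0.032,0],[0.02,0.032,0],[0.02,0.032,0],[0.02,0.032,0],[0.02,0.032,0],[0.02,0.032,0],[0.02,0.032,0],[0.02,0.032,0],[0.02,0.032,0],[0.02,0.032,0],[0.02,0.032,0],[0.02,0.032,0],[0.02,0.032,0],[0.02,0.028,0],[0,0,0]],"yaw":[0.04,0,0,0,0,0,0,0,0,0,0,0,0,0,0,0,0]}' 30; python3 - <<'E'
from h import *
snap('wrist','w1');snap('side','d1',(220,130,420,290),4)
s=bot.read_state();print(s['q'],s['position'],s['tool_rot'])
E
```

```text
time: 1.57
position: [0.4797, -0.071, 0.1993]
tool_rot: [-0.002, 0.99, 0.141, 0.001]
contact_force: [0.2, 0.2, 1.1]
opening: 0.0002
[-2.45107652e-01  3.85100643e-02  1.96290708e+00  2.05777392e-04
  1.14319761e+00  1.04407063e+00] [ 0.47687023 -0.07437626  0.19870615] [-6.55452757e-04  9.90107651e-01  1.40301632e-01 -1.36470394e-03]
```

View pics/w1.png

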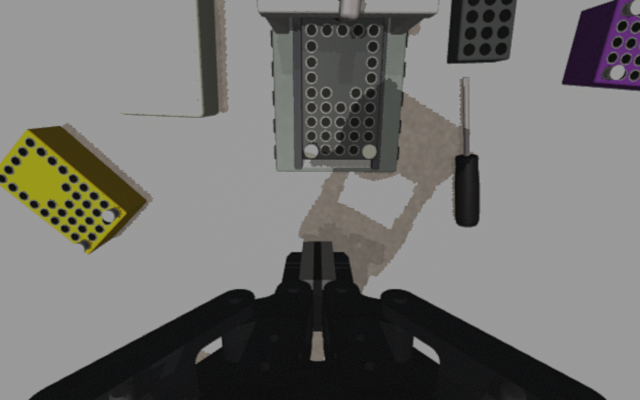

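View pics/d1.png

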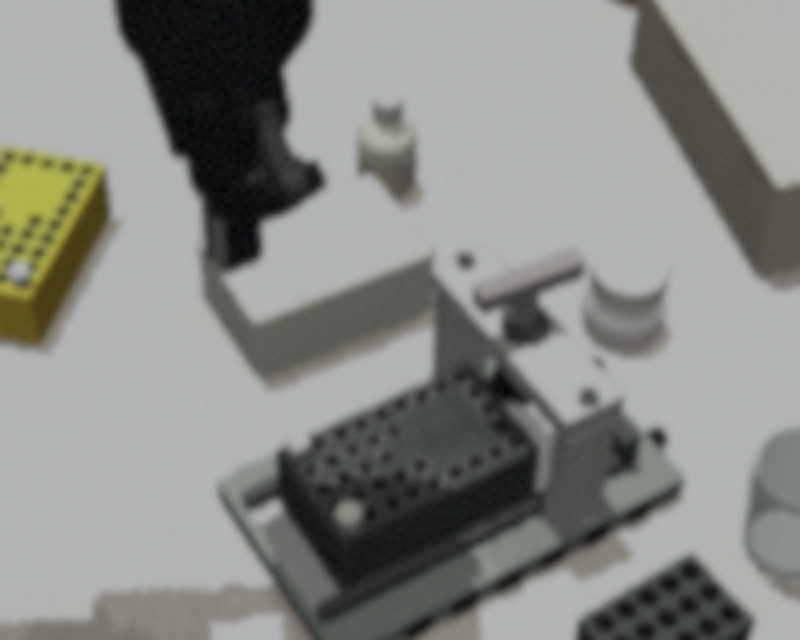

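In the wrist view, the base front corners are at (277,171) and (397,172), the block front top corners at about (302,157) and (378,158), and the handle bar end at (351,10).

```bash
python3 - <<'E'
from h import *
a=cv2.imread('pics/full_w1.png')[0:180,260:420]
cv2.imwrite('pics/w1c.png',cv2.convertScaleAbs(cv2.resize(a,None,fx=3.3,fy=3.3,interpolation=cv2.INTER_CUBIC),alpha=1.5))
E
```

```text
(no output)
```

View pics/w1c.png

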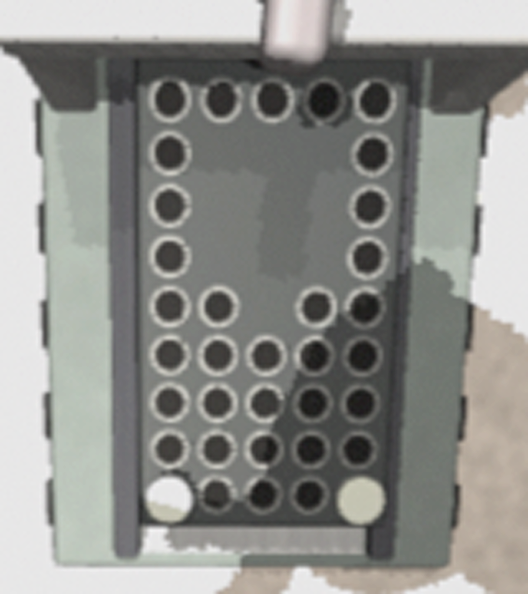

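```bash
python3 - <<'E'
from h import *
p=lambda x,y:(260+x/3.3,y/3.3)
R=lambda x,y,z:ray('wrist',*p(x,y),z)[:2]
fl,fr=R(55,565,.018),R(450,567,.018)
print(fl,fr,np.linalg.norm(fl-fr), 'yaw',np.arctan2(*(fl-fr)[::-1])-np.pi/2)
l2=R(40,110,.018);r2=R(486,110,.018)
print('edge yaws',np.arctan2(*(l2-fl)[::-1]),np.arctan2(*(r2-fr)[::-1]))
yaw=(np.arctan2(*(l2-fl)[::-1])+np.arctan2(*(r2-fr)[::-1]))/2
ex=np.array([np.cos(yaw),np.sin(yaw)]);O=(fl+fr)/2+.15*ex
print('O',O,yaw)
for q in ((138,525),(390,526)):
    w=R(*q,.063)-O;print('blkfront',w@ex,w@[-ex[1],ex[0]])
w=R(298,58,.157);print('bar end', w, (w-O)@ex,(w-O)@[-ex[1],ex[0]])
E
```

```text
[ 0.46607047 -0.02823376] [ 0.50149702 -0.15267813] 0.12938871398314924 yaw 0.27734115021717254
edge yaws 0.2792463820633035 0.27319489800104146
O [ 0.6280977  -0.04954772] 0.2762206400321725
blkfront -0.12866837478446372 0.03521575859430445
blkfront -0.1285136025331513 -0.035981574984403734
bar end [ 0.59900358 -0.05555688] -0.029630070860712378 0.0021532225444965405
```

```bash
python3 -m creep '{"fingers":[0,0,0,0,0,0,0],"dp":[[-0.002,-0.018,0],[0,0,-0.03],[0,0,-0.03],[0,0,-0.03],[0,0,-0.03],[0,0,0],[0,0,0]],"yaw":[0,0,0,0,0,0,0]}'; python3 - <<'E'
from h import *
print(bot.read_state()['position'],bot.read_state()['contact_force'])
E
```

```text
time: 2.25
position: [0.471, -0.1022, 0.0771]
tool_rot: [0.002, 0.991, 0.136, -0.001]
contact_force: [0.4, -0.5, 0.3]
opening: -0.0004
[ 0.47104921 -0.10220843  0.07713341] [ 0.39887537 -0.47574773  0.25776748]
```

```bash
python3 -m creep '{"fingers":[0,0,0,0,0],"dp":[[-0.002,0.008,-0.015],[0,0,-0.016],[0,0,-0.003],[0,0,0],[0,0,0]],"yaw":[0,0,0,0,0]}'; cat > st.py <<'E'
from h import *
O=np.array([.6278,-.0492]);yaw=.2765
def show():
    s=bot.read_state();w=np.array(s['position'][:2])-O;c,n=np.cos(yaw),np.sin(yaw)
    f=s['contact_force'];q=s['tool_rot']
    print('t',round(s['time'],2),'stage xyz',np.round([c*w[0]+n*w[1],-n*w[0]+c*w[1],s['position'][2]],4),'tyaw',round(2*np.arctan2(q[2],q[1]),4),'F stage',np.round([c*f[0]+n*f[1],-n*f[0]+c*f[1],f[2]],2),'tau',np.round(s['wrist_torque'],3),'q6',round(s['q'][5],3),'op',round(s['opening'],4))
if __name__=='__main__': show()
E
python3 st.py
```

```text
time: 2.67
position: [0.4722, -0.0995, 0.0496]
tool_rot: [0.005, 0.991, 0.134, 0.003]
contact_force: [-0.2, 0.2, 1.0]
opening: -0.0002
t 2.67 stage xyz [-0.1635 -0.0059  0.0496] tyaw 0.2679 F stage [-0.16  0.25  1.03] tau [0.079 0.016 0.044] q6 1.015 op -0.0002
```

```bash
python3 -m creep '{"fingers":[0,0,0,0,0,0],"dp":[[-0.002,0.006,-0.006],[0.0077,0.0022,0],[0.0077,0.0022,0],[0.0077,0.0022,0],[0.0077,0.0022,0],[0.0077,0.0022,0]],"yaw":[0.01,0,0,0,0,0]}'; python3 st.py
```

```text
time: 3.17
position: [0.5154, -0.0825, 0.0485]
tool_rot: [0.007, 0.99, 0.138, 0.007]
contact_force: [0.0, 0.1, -0.4]
opening: -0.0
t 3.17 stage xyz [-0.1172 -0.0014  0.0485] tyaw 0.2776 F stage [ 0.06  0.14 -0.41] tau [ 0.005  0.025 -0.02 ] q6 1.062 op -0.0
```

```bash
python3 - <<'E'
from h import *
snap('side','d2',(240,130,420,265),4.4);snap('wrist','w2',(200,0,460,320),1.8)
import st;st.show()
E
```

```text
t 3.27 stage xyz [-0.1161 -0.0018  0.0487] tyaw 0.2782 F stage [ 0.39 -0.33 -0.58] tau [-0.046 -0.017 -0.028] q6 1.061 op 0.0003
```

View pics/d2.png

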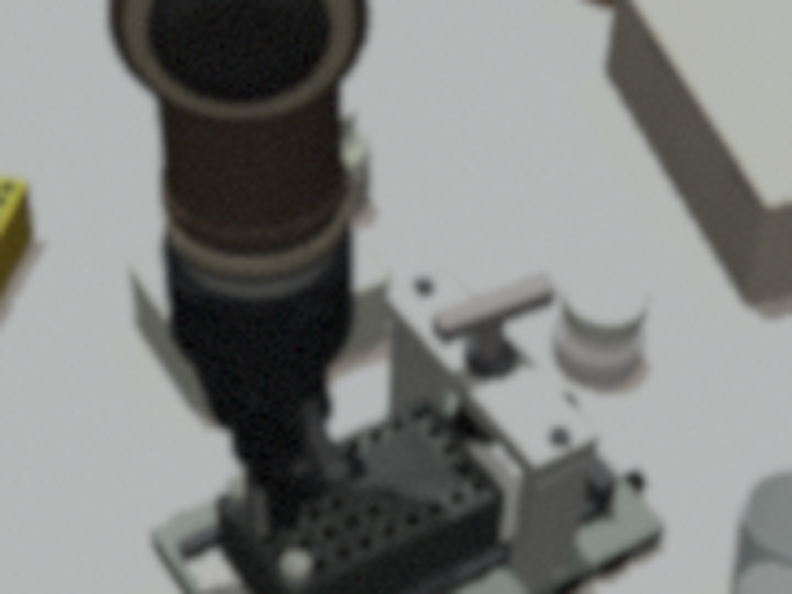

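View pics/w2.png

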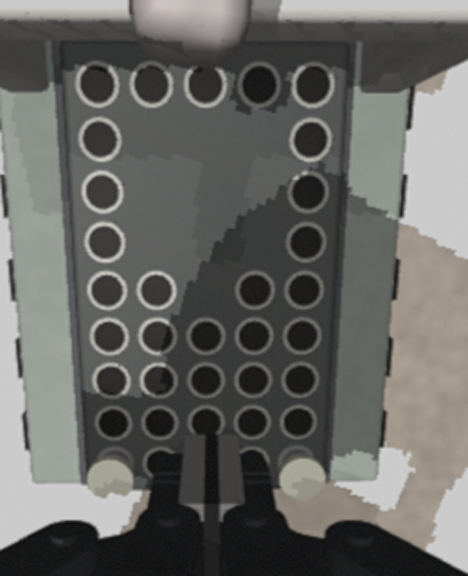

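```bash
python3 - <<'E'
from h import *
from st import O,yaw
ex=np.array([np.cos(yaw),np.sin(yaw)])
s=bot.read_state();print(proj('wrist',s['position']), (317,242))
for v in (262,266,270):
  w=ray('wrist',200+130/1.8,v,.063)[:2]-O;print(v,w@ex)
for u,v in ((110,478),(302,478)):
  w=ray('wrist',200+u/1.8,v/1.8,.074)[:2]-O;print('tubecap',w@ex,w@[-ex[1],ex[0]])
for u in (110,302):
  w=ray('wrist',260+(169 if u==110 else 360)/3.3,500/3.3,.074)[:2]-O
for u,v in ((113,422),(299,422),(97,84),(313,84)):
  w=ray('wrist',200+u/1.8,v/1.8,.063)[:2]-O;print('well',w@ex,w@[-ex[1],ex[0]])
w=ray('wrist',200+32/1.8,482/1.8,.018)[:2]-O;print('base corner',w@ex,w@[-ex[1],ex[0]])
E
```

```text
[317.80955916 240.02329635] (317, 242)
262 -0.12215747312058578
266 -0.1244540771843723
270 -0.12676741194211
tubecap -0.11844391088507282 0.026152769201812795
tubecap -0.11888696724794497 -0.025715299787623578
well -0.10674472827284573 0.026374773633824858
well -0.10709723454075573 -0.0261726962516193
well -0.019063814312916885 0.026318744904062445
well -0.01893182527680817 -0.02601463888121138
base corner -0.148883560076653 0.06469917628953653
```

```bash
python3 - <<'E'
from h import *
from st import O,yaw
ex=np.array([np.cos(yaw),np.sin(yaw)])
# recapture w1 calib unavailable: use w1 pose from joint TCP: relative transform
s=bot.read_state()
from scipy.spatial.transform import Rotation as Rn
def T(p,q):
    M=np.eye(4);M[:3,:3]=Rn.from_quat([q[1],q[2],q[3],q[0]]).as_matrix();M[:3,3]=p;return M
c=dict(np.load('cal_wrist.npz'));E=np.linalg.inv(T(s['position'],s['tool_rot']))@c['T']
T1=T([ 0.47687023,-0.07437626,0.19870615],[-6.55452757e-04,9.90107651e-01,1.40301632e-01,-1.36470394e-03])@E
np.savez('cal_w1.npz',**{**c,'T':T1})
for x,y,z in ((169,500,.074),(360,500,.074),(170,100,.063),(375,100,.063),(138,525,.063),(55,565,.018)):
  w=ray('w1',260+x/3.3,y/3.3,z)[:2]-O;print(w@ex,w@[-ex[1],ex[0]])
print(bot.read_state()['position'], proj('side',s['position']))
E
```

```text
-0.12224837524443694 0.022867473448677518
-0.12206142222136056 -0.028735975008177844
-0.02232615433707048 0.022643165039773108
-0.022155358530515087 -0.029299530479373746
-0.13108831064051238 0.031829401942514615
-0.15254039025262678 0.061238575315547245
[ 0.51660007 -0.08263297  0.04874017] [302.84790113 255.48219607]
```

```bash
python3 - <<'E'
import cv2
a=cv2.imread('pics/full_d2.png')[215:290,265:365]
a=cv2.resize(a,None,fx=8,fy=8,interpolation=cv2.INTER_CUBIC);a=(255*(a/255.)**.5).clip(0,255).astype('uint8');cv2.imwrite('pics/d2c.png',a)
a=cv2.imread('pics/full_w2.png')[200:330,240:400]
a=cv2.resize(a,None,fx=4.5,fy=4.5,interpolation=cv2.INTER_CUBIC);a=(255*(a/255.)**.5).clip(0,255).astype('uint8');cv2.imwrite('pics/w2c.png',a)
E
```

```text
(no output)
```

View pics/d2c.png

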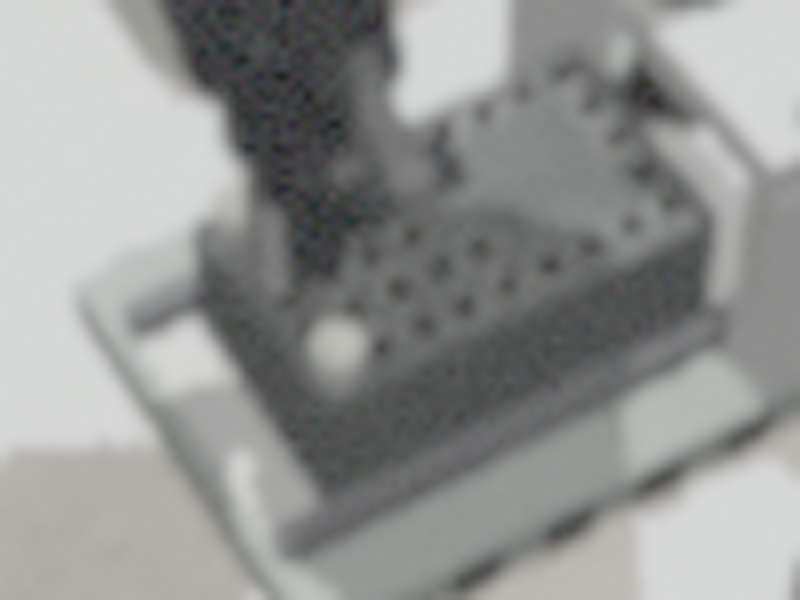

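View pics/w2c.png

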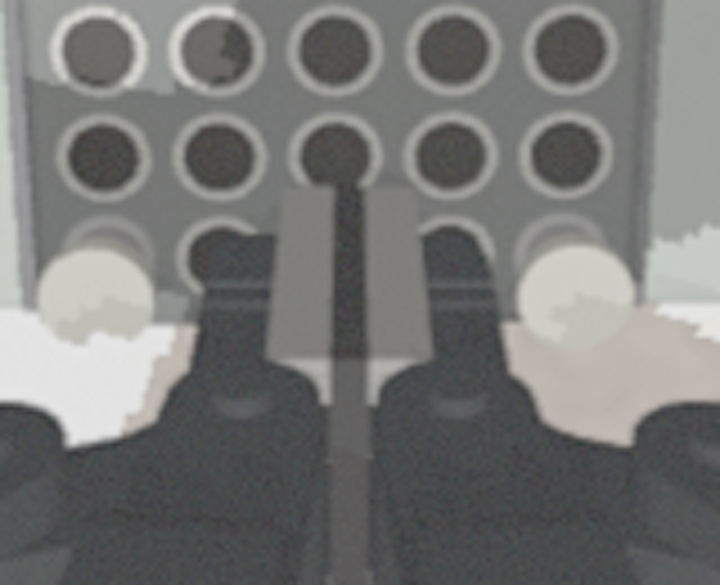

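```bash
python3 - <<'E'
from h import *
s=bot.read_state();p=s['position'];from st import yaw
ex=np.array([np.cos(yaw),np.sin(yaw),0]);ey=np.array([-ex[1],ex[0],0])
for dx in(-.011,0,.011):
  for dz in (0,.014):
    a=proj('wrist',p+dx*ex+[0,0,dz]);b=proj('side',p+dx*ex+[0,0,dz]);print(dx,dz,'w2c',((a-[240,200])*4.5).round(),'d2c',((b-[265,215])*8).round())
s0=bot.read_state();print(s0['contact_force'],s0['joint_efforts'],s0['time'])
E
```

```text
-0.011 0 w2c [350. 261.] d2c [265. 342.]
-0.011 0.014 w2c [352. 315.] d2c [264. 309.]
0 0 w2c [350. 180.] d2c [303. 324.]
0 0.014 w2c [352. 228.] d2c [302. 290.]
0.011 0 w2c [350.  96.] d2c [340. 306.]
0.011 0.014 w2c [352. 139.] d2c [339. 272.]
[ 0.46512032 -0.21549796 -0.57693577] [ 1.85261937e-01 -3.48620653e+01 -2.11142385e+01  1.77620875e-02
 -7.08625233e-02  3.92110110e-02] 3.2667
```

```bash
python3 - <<'E'
from h import *
print(((proj('side',[ 0.47687023,-0.07437626,0.19870615])-[240,130])*8).round(), )
from st import yaw
ex=np.array([np.cos(yaw),np.sin(yaw),0])
for d in(-.011,.011): print(((proj('side',np.array([ 0.47687023,-0.07437626,0.19870615])+d*ex)-[240,130])*8).round())
for n,(x0,y0,x1,y1) in (('d1',(240,130,330,205)),('w1',(260,200,380,330))):
  a=cv2.imread(f'pics/full_{n}.png')[y0:y1,x0:x1]
  f=8 if n=='d1' else 4.5
  a=cv2.resize(a,None,fx=f,fy=f,interpolation=cv2.INTER_CUBIC);a=(255*(a/255.)**.5).clip(0,255).astype('uint8');cv2.imwrite(f'pics/{n}f.png',a)
E
```

```text
[310. 607.]
[266. 626.]
[354. 589.]
```

View pics/d1f.png

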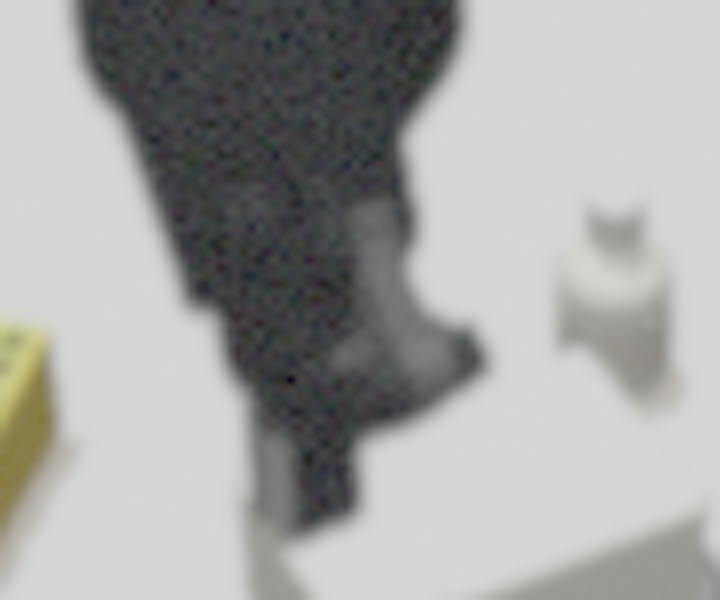

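View pics/w1f.png

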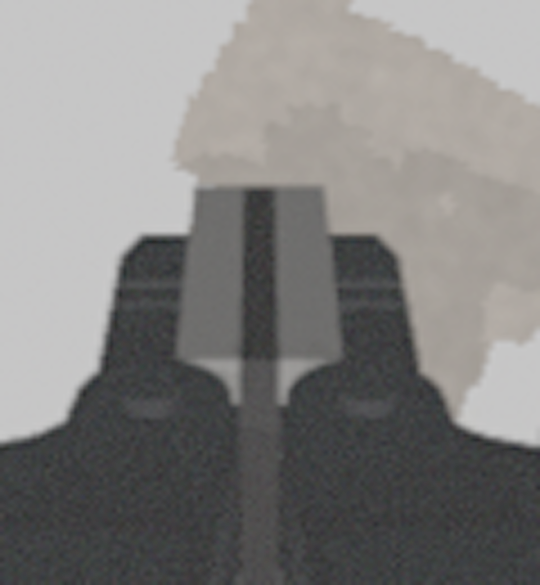

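The fingertip shows up over the block top with no force, so the visible finger end is higher than the reported TCP. I'll back off, go lower and look again at rest.

```bash
python3 -m creep '{"fingers":[0,0,0,0,0,0,0,0,0],"dp":[[-0.0096,-0.0027,0],[-0.0096,-0.0027,0],[-0.0096,-0.0027,0],[-0.0096,-0.0027,0],[0,0,-0.006],[0,0,-0.006],[0,0,0],[0,0,0],[0,0,0]],"yaw":[0,0,0,0,0,0,0,0,0]}'; python3 - <<'E'
from h import *
import st;st.show()
snap('side','d3',(260,200,360,275),8)
p=bot.read_state()['position']
st.show()
from st import yaw
ex=np.array([np.cos(yaw),np.sin(yaw),0])
for d in (-.011,0,.011): print(((proj('side',p+d*ex)-[260,200])*8).round())
E
```

```text
time: 4.02
position: [0.4695, -0.0941, 0.0338]
tool_rot: [0.006, 0.99, 0.138, 0.005]
contact_force: [-0.3, -0.6, -0.0]
opening: 0.0002
t 4.02 stage xyz [-0.1645 -0.      0.0338] tyaw 0.2772 F stage [-0.46 -0.51 -0.  ] tau [-0.01   0.035 -0.026] q6 1.016 op 0.0002
t 4.07 stage xyz [-1.644e-01 -1.000e-04  3.390e-02] tyaw 0.2772 F stage [ 0.6  -0.07 -0.77] tau [0.077 0.021 0.019] q6 1.016 op -0.0
[137. 573.]
[175. 554.]
[214. 535.]
```

View pics/d3.png

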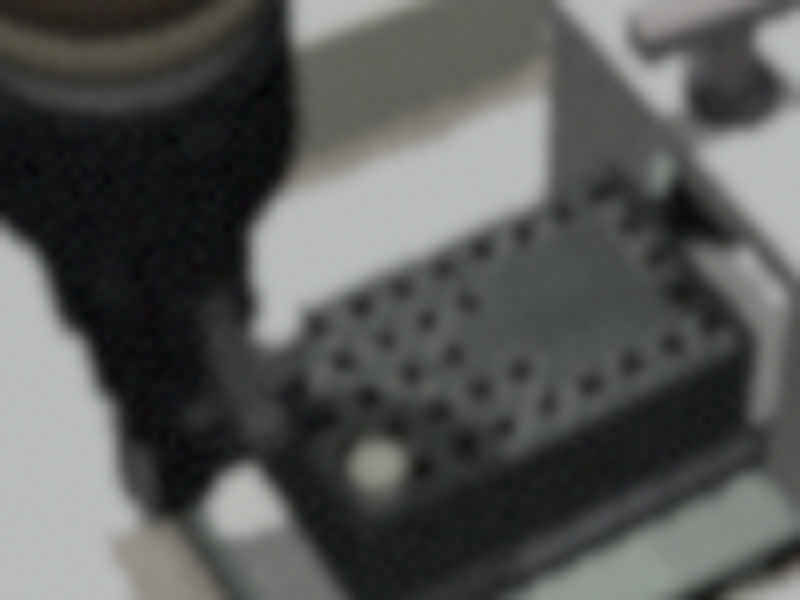

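```bash
python3 -m creep '{"fingers":[0,0,0,0],"dp":[[0,0,-0.006],[0,0,-0.006],[0,0,0],[0,0,0]],"yaw":[0,0,0,0]}'; python3 - <<'E'
from h import *
import st;st.show()
snap('side','d4',(260,200,360,275),8)
p=bot.read_state()['position']
from st import yaw
ex=np.array([np.cos(yaw),np.sin(yaw),0])
for d in (-.011,0,.011): print(((proj('side',p+d*ex)-[260,200])*8).round())
E
```

```text
time: 4.4
position: [0.4714, -0.0942, 0.0211]
tool_rot: [0.006, 0.99, 0.139, 0.006]
contact_force: [0.4, 0.7, 0.6]
opening: 0.0001
t 4.4 stage xyz [-0.1627 -0.0006  0.0211] tyaw 0.278 F stage [0.55 0.54 0.61] tau [-0.031  0.01  -0.007] q6 1.016 op 0.0001
[146. 601.]
[184. 582.]
[222. 563.]
```

View pics/d4.png

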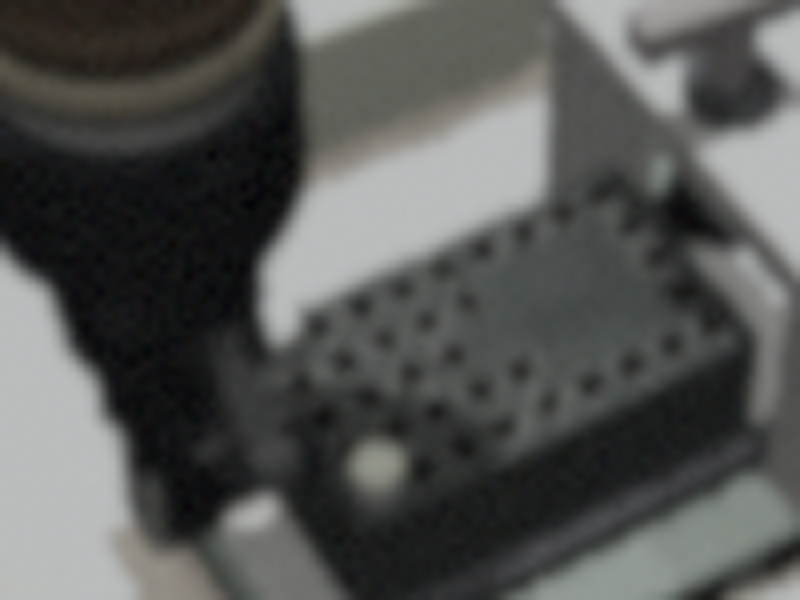

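```bash
python3 -m creep '{"fingers":[0,0,0,0],"dp":[[0.0067,0.0019,0],[0.0067,0.0019,0],[0.0067,0.0019,0],[0.0067,0.0019,0]],"yaw":[0,0,0,0]}'; python3 st.py
```

```text
time: 4.78
position: [0.4969, -0.086, 0.0206]
tool_rot: [0.006, 0.99, 0.139, 0.003]
contact_force: [-9.6, -2.9, 7.8]
opening: -0.0005
t 4.78 stage xyz [-0.136   0.0003  0.0206] tyaw 0.2782 F stage [-10.05  -0.15   7.83] tau [-0.456  1.377 -0.036] q6 1.049 op -0.0005
```

```bash
python3 -m creep '{"fingers":[0,0,0],"dp":[[0.0067,0.0019,0.001],[0.0067,0.0019,0.001],[0.0067,0.0019,0.001]],"yaw":[0,0,0]}'; python3 - <<'E'
from h import *
import st;st.show()
snap('side','d5',(260,200,360,275),8)
snap('wrist','w5',(200,0,460,320),1.8)
st.show()
E
```

```text
time: 5.03
position: [0.5148, -0.0795, 0.022]
tool_rot: [0.005, 0.99, 0.139, -0.002]
contact_force: [-4.1, -4.6, -0.2]
opening: 0.0
t 5.03 stage xyz [-0.117   0.0017  0.022 ] tyaw 0.2798 F stage [-5.19 -3.32 -0.17] tau [-0.537  0.478 -0.03 ] q6 1.071 op 0.0
t 5.13 stage xyz [-0.1146  0.0012  0.0228] tyaw 0.2796 F stage [-0.95 -0.45 -0.45] tau [ 0.009 -0.012 -0.004] q6 1.071 op -0.0002
```

View pics/d5.png

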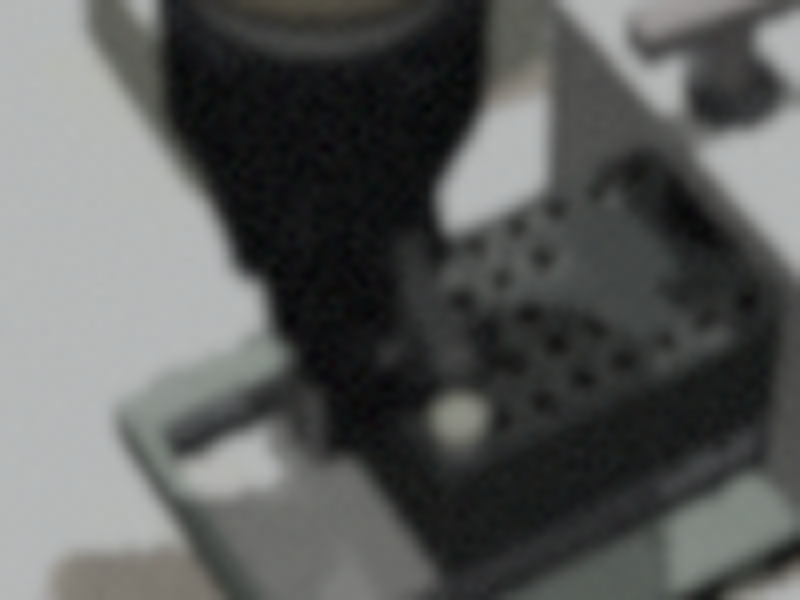

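View pics/w5.png

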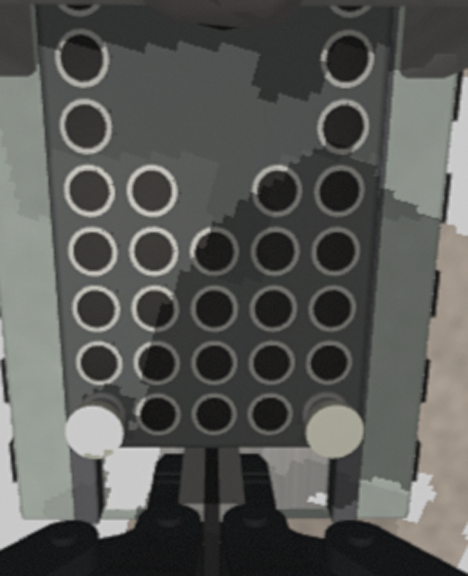

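```bash
python3 - <<'E'
from h import *
from st import O,yaw
ex=np.array([np.cos(yaw),np.sin(yaw)])
for u,v in ((95,432),(335,432)):
  w=ray('wrist',200+u/1.8,v/1.8,.074)[:2]-O;print('cap',w@ex,w@[-ex[1],ex[0]])
w=ray('wrist',200+140/1.8,447/1.8,.063)[:2]-O;print('front',w@ex)
E
python3 -m creep '{"fingers":[0,0],"dp":[[0.0058,0.0016,0],[0.0058,0.0016,0]],"yaw":[0,0]}'; python3 st.py
```

```text
cap -0.09268343291190659 0.02728146045326637
cap -0.09281687297673698 -0.02451942396172045
front -0.10151711699168864
time: 5.3
position: [0.5245, -0.0768, 0.0227]
tool_rot: [0.005, 0.99, 0.14, -0.005]
contact_force: [-7.7, -3.7, 6.4]
opening: -0.0003
t 5.3 stage xyz [-0.1069  0.0017  0.0227] tyaw 0.2817 F stage [-8.42 -1.41  6.35] tau [-0.811  1.266 -0.042] q6 1.082 op -0.0003
```

```bash
python3 -m creep '{"fingers":[0,0,0],"dp":[[0.0039,0.0011,0],[0.0039,0.0011,0],[0.0029,0.0008,0]],"yaw":[0,0,0]}'; python3 st.py;  python3 -m creep '{"fingers":[0],"dp":[[0.0029,0.0008,0]],"yaw":[0]}'; python3 st.py
```

```text
time: 5.55
position: [0.5287, -0.0756, 0.0229]
tool_rot: [0.005, 0.99, 0.142, -0.014]
contact_force: [-6.6, -2.7, 4.4]
opening: -0.0003
t 5.55 stage xyz [-0.1025  0.0017  0.0229] tyaw 0.2849 F stage [-7.14 -0.82  4.43] tau [-0.559  1.063 -0.069] q6 1.093 op -0.0003
time: 5.63
position: [0.529, -0.0755, 0.0229]
tool_rot: [0.005, 0.99, 0.142, -0.017]
contact_force: [-7.7, -4.5, 6.8]
opening: -0.0001
t 5.63 stage xyz [-0.1022  0.0017  0.0229] tyaw 0.2859 F stage [-8.6  -2.23  6.83] tau [-0.683  1.185 -0.016] q6 1.095 op -0.0001
```

```bash
python3 -m creep '{"fingers":[0],"dp":[[0.0029,0.0008,0]],"yaw":[0]}'; python3 st.py;  python3 -m creep '{"fingers":[0],"dp":[[0.0029,0.0008,0]],"yaw":[0]}'; python3 st.py
```

```text
time: 5.72
position: [0.5293, -0.0754, 0.023]
tool_rot: [0.005, 0.99, 0.143, -0.02]
contact_force: [-7.9, -4.0, 5.1]
opening: 0.0002
t 5.72 stage xyz [-0.1019  0.0017  0.023 ] tyaw 0.2867 F stage [-8.74 -1.68  5.14] tau [-0.674  1.186  0.019] q6 1.098 op 0.0002
time: 5.8
position: [0.5295, -0.0752, 0.0231]
tool_rot: [0.005, 0.989, 0.143, -0.023]
contact_force: [-7.2, -3.5, 5.2]
opening: 0.0003
t 5.8 stage xyz [-0.1017  0.0018  0.0231] tyaw 0.2875 F stage [-7.92 -1.36  5.19] tau [-0.612  1.149  0.02 ] q6 1.101 op 0.0003
```

```bash
python3 -m creep '{"fingers":[0,0],"dp":[[0.0096,0.0027,0],[0.0077,0.0022,0]],"yaw":[0,0]}'; python3 st.py
```

```text
time: 5.97
position: [0.5363, -0.0732, 0.0232]
tool_rot: [0.006, 0.989, 0.145, -0.035]
contact_force: [-14.3, -8.1, 12.9]
opening: -0.0
t 5.97 stage xyz [-0.0946  0.0019  0.0232] tyaw 0.2905 F stage [-16.01  -3.86  12.9 ] tau [-1.227  2.222 -0.036] q6 1.115 op -0.0
```

```bash
python3 - <<'E'
from h import *
import st;st.show()
snap('side','d6',(260,200,360,275),8)
snap('wrist','w6',(200,0,460,320),1.8)
st.show()
E
```

```text
t 5.97 stage xyz [-0.0946  0.0019  0.0232] tyaw 0.2905 F stage [-16.01  -3.86  12.9 ] tau [-1.227  2.222 -0.036] q6 1.115 op -0.0
t 6.07 stage xyz [-0.0946  0.0019  0.0232] tyaw 0.2909 F stage [-12.74  -2.53  10.41] tau [-0.959  1.805 -0.049] q6 1.115 op -0.0001
```

View pics/d6.png

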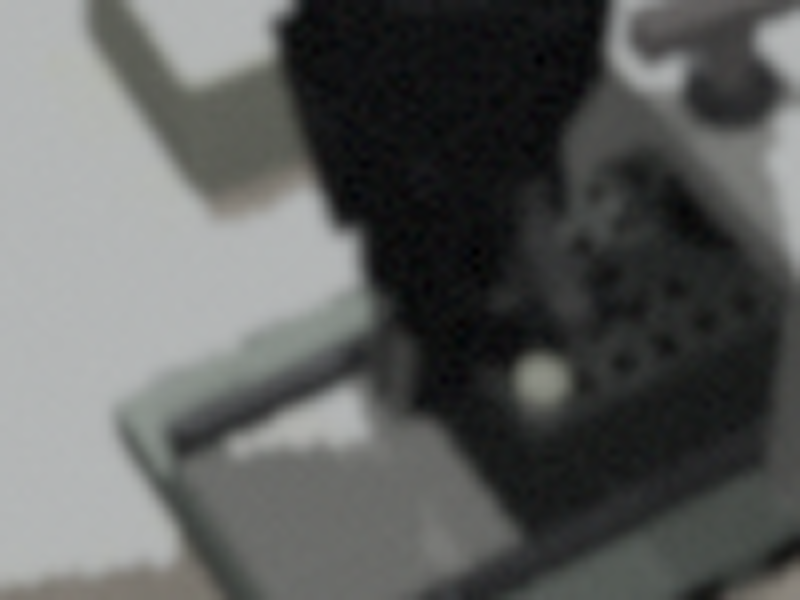

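View pics/w6.png

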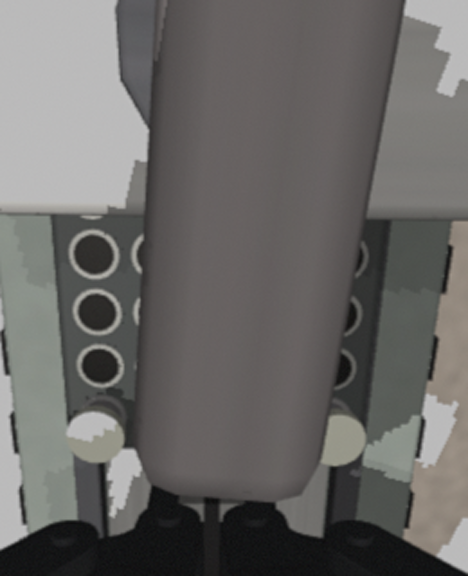

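```bash
python3 - <<'E'
from h import *
from st import O,yaw
ex=np.array([np.cos(yaw),np.sin(yaw)])
print(np.load('cal_wrist.npz')['T'][:3,3])
for u,v in ((95,437),(340,440)):
  w=ray('wrist',200+u/1.8,v/1.8,.074)[:2]-O;print('cap',w@ex,w@[-ex[1],ex[0]])
w=ray('side',260+545/8,200+380/8,.074)[:2]-O;print('side cap',w@ex,w@[-ex[1],ex[0]])
w=ray('side',260+458/8,200+415/8,.074)[:2]-O;
a=cv2.imread('pics/full_w6.png')
E
python3 - <<'E'
from h import *
from st import O,yaw
ex=np.array([np.cos(yaw),np.sin(yaw)])
# same cap in d5 & d2 side
for n,u,v in (('d5',260+460/8,200+418/8),('d2',265+338/8,215+345/8)):
  w=ray('side',u,v,.074)[:2]-O;print(n,w@ex)
E
```

```text
[ 0.61937235 -0.04759294  0.18727257]
cap -0.07017004517211278 0.027722790888174233
cap -0.07022254159672907 -0.024916684706190927
side cap -0.07189230286736889 -0.027312230237053325
d5 -0.09631168336502079
d2 -0.12097599947151802
```

```bash
python3 -m creep '{"fingers":[0],"dp":[[0.0135,0.0039,0]],"yaw":[0]}'; python3 st.py
```

```text
time: 6.15
position: [0.5354, -0.0731, 0.0234]
tool_rot: [0.006, 0.988, 0.147, -0.052]
contact_force: [-40.5, -21.2, 31.8]
opening: -0.0001
t 6.15 stage xyz [-0.0954  0.0022  0.0234] tyaw 0.2958 F stage [-44.7   -9.3   31.84] tau [-3.518  6.823  0.119] q6 1.126 op -0.0001
```

The block is home: 45 N with no further travel, and the cap at stage x ≈ -0.070 puts the front face at about -0.080. Backing off.

```bash
python3 -m creep '{"fingers":[0,0,0,0,0,0,0,0,0,0,0],"dp":[[-0.0096,-0.0027,0],[-0.0096,-0.0027,0],[-0.0096,-0.0027,0],[0,0,0.03],[0,0,0.035],[0,0,0.035],[0,0,0.035],[0,0,0.035],[0,0,0.03],[0,0,0],[0,0,0]],"yaw":[0,0,0,0,0,0,0,0,0,0,0]}'; python3 st.py; python3 - <<'E'
from h import *
from scipy.spatial.transform import Rotation as R
q=bot.read_state()['tool_rot'];print(R.from_quat([*q[1:],q[0]]).as_matrix().round(3))
snap('side','d7',(220,110,420,260),4)
snap('wrist','w7')
s=bot.read_state();print(proj('side',s['position']),s['position'])
E
```

```text
time: 7.07
position: [0.5065, -0.0796, 0.234]
tool_rot: [0.006, 0.988, 0.146, -0.042]
contact_force: [-0.3, 0.1, -1.4]
opening: 0.0002
t 7.07 stage xyz [-0.125   0.0038  0.234 ] tyaw 0.2937 F stage [-0.28  0.18 -1.41] tau [-0.045 -0.011 -0.009] q6 1.077 op 0.0002
[[ 0.954  0.289 -0.082]
 [ 0.289 -0.957 -0.024]
 [-0.086 -0.001 -0.996]]
[294.88122791 191.25834411] [ 0.50607581 -0.07970276  0.23304827]
```

View pics/d7.png

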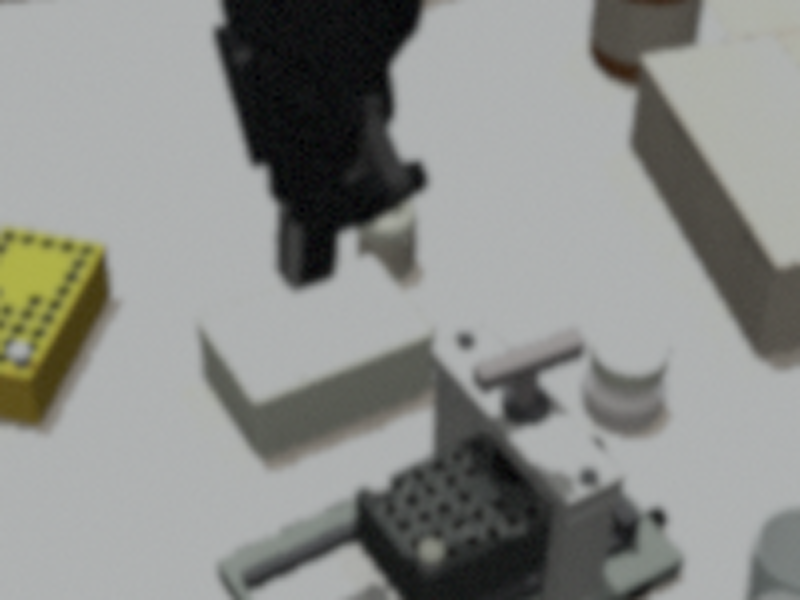

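View pics/w7.png

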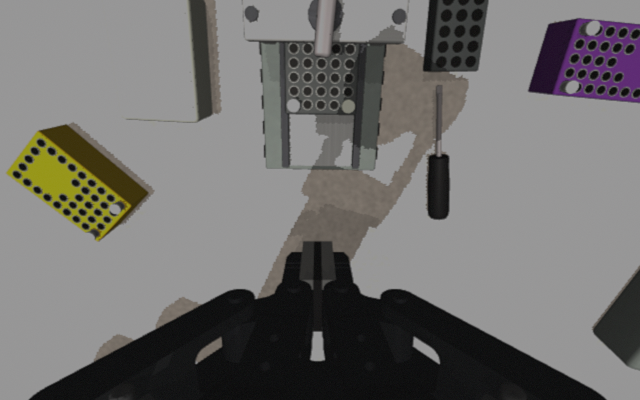

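```bash
python3 - <<'E'
from h import *
from scipy.spatial.transform import Rotation as R
s=bot.read_state();q=s['tool_rot'];M=R.from_quat([*q[1:],q[0]]).as_matrix();p=s['position']
for dx in (-.011,0,.011):
  for b in (0,.013,.02,.03):
    a=p+M@[dx,0,-b];print(dx,b,((proj('side',a)-[220,110])*4).round(),proj('wrist',a).round())
print(M[:,0])
a=cv2.imread('pics/full_d7.png')[150:190,280:320];cv2.imwrite('pics/d7c.png',cv2.convertScaleAbs(cv2.resize(a,None,fx=14,fy=14,interpolation=cv2.INTER_CUBIC),alpha=2))
E
```

```text
-0.011 0 [277. 333.] [317. 256.]
-0.011 0.013 [279. 310.] [317. 267.]
-0.011 0.02 [279. 298.] [318. 274.]
-0.011 0.03 [280. 280.] [318. 284.]
0 0 [300. 325.] [317. 238.]
0 0.013 [301. 302.] [317. 248.]
0 0.02 [302. 290.] [317. 254.]
0 0.03 [303. 272.] [318. 264.]
0.011 0 [321. 317.] [317. 220.]
0.011 0.013 [323. 295.] [317. 229.]
0.011 0.02 [324. 282.] [317. 234.]
0.011 0.03 [325. 265.] [318. 242.]
[ 0.95347449  0.28849994 -0.08748822]
```

View pics/d7c.png

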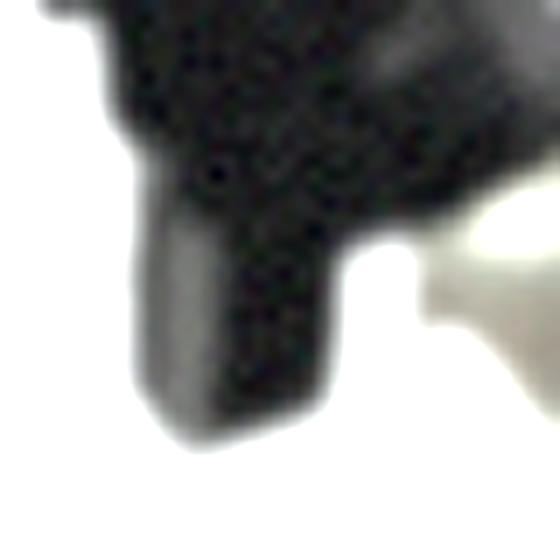

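Vision puts the shut fingertips about 30 mm above the reported TCP, so I'll use that offset. I'll go over the handle while opening the fingers and pre-turning counter-clockwise about half a turn, which gives enough last-joint travel.

```bash
python3 -m creep '{"fingers":[1,1,1,1,1,1,1,1,1,1,1,1,1,1,1],"dp":[[0.0315,0.008,0],[0.0315,0.008,0],[0.0315,0.008,0],[0.0315,0.008,0],[0,0,0],[0,0,0],[0,0,0],[0,0,0],[0,0,0],[0,0,0],[0,0,0],[0,0,0],[0,0,0],[0,0,0],[0,0,0]],"yaw":[0.122,0.122,0.122,0.122,0.122,0.122,0.122,0.122,0.122,0.122,0.122,0.122,0.122,0.122,0.122]}'; python3 st.py
```

```text
time: 8.42
position: [0.6194, -0.0402, 0.1887]
tool_rot: [0.028, 0.466, 0.883, -0.043]
contact_force: [-0.0, -0.1, 0.0]
opening: 0.0856
t 8.42 stage xyz [-0.0057  0.0109  0.1887] tyaw 2.1707 F stage [-0.06 -0.06  0.  ] tau [ 0.085 -0.025  0.013] q6 -0.634 op 0.0856
```

```bash
python3 -m creep '{"fingers":[1,1,1,1,1],"dp":[[0,0,0.003],[0,0,0.003],[0,0,0.003],[0,0,0.003],[0,0,0.003]],"yaw":[0.122,0.122,0.122,0.122,0.122]}'; python3 st.py;python3 -m creep '{"fingers":[1,1,1,1,1,1,1],"dp":[[0,0,0.003],[0,0,0.003],[0,0,0.003],[0,0,0.003],[0,0,0.003],[0,0,0],[0,0,0]],"yaw":[0.122,0.122,0.122,0.122,0.05,0,0]}'; python3 st.py; python3 - <<'E'
from h import *
from scipy.spatial.transform import Rotation as R
s=bot.read_state();q=s['tool_rot'];print(R.from_quat([*q[1:],q[0]]).as_matrix().round(3),s['q'])
snap('wrist','w8');
E
```

```text
time: 8.83
position: [0.6109, -0.038, 0.1883]
tool_rot: [0.029, 0.172, 0.984, -0.035]
contact_force: [0.7, -0.3, 0.5]
opening: 0.0855
t 8.83 stage xyz [-0.0132  0.0153  0.1883] tyaw 2.7962 F stage [ 0.58 -0.46  0.53] tau [0.052 0.058 0.03 ] q6 -1.281 op 0.0855
time: 9.42
position: [0.6008, -0.0359, 0.1855]
tool_rot: [0.025, -0.104, 0.994, -0.024]
contact_force: [-0.4, 0.6, -0.4]
opening: 0.0852
t 9.42 stage xyz [-0.0223  0.0201  0.1855] tyaw 3.3505 F stage [-0.23  0.69 -0.44] tau [ 0.026  0.004 -0.049] q6 -1.874 op 0.0852
[[-0.977 -0.206  0.055]
 [-0.208  0.977 -0.042]
 [-0.045 -0.052 -0.998]] [-0.1119114   0.24603495  1.7551747  -0.03992767  1.08100651 -1.87390458]
```

View pics/w8.png

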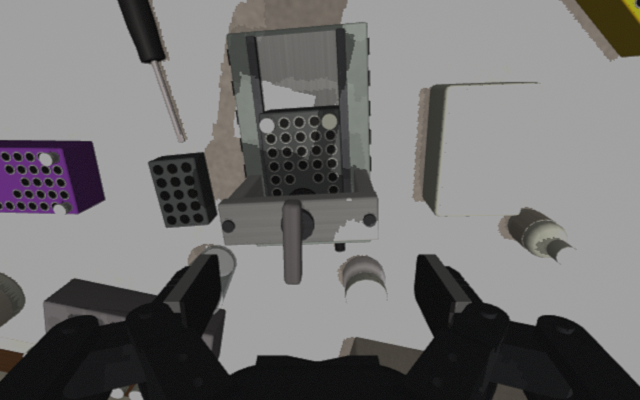

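```bash
python3 - <<'E'
from h import *
import st;st.show()
a=cv2.imread('pics/full_w8.png')[180:300,210:390];cv2.imwrite('pics/w8c.png',cv2.convertScaleAbs(cv2.resize(a,None,fx=4.4,fy=4.4,interpolation=cv2.INTER_CUBIC),alpha=1.5))
E
```

```text
t 9.47 stage xyz [-0.0226  0.0202  0.1852] tyaw 3.3506 F stage [ 0.13  0.34 -0.99] tau [ 0.066 -0.041  0.014] q6 -1.874 op 0.086
```

View pics/w8c.png

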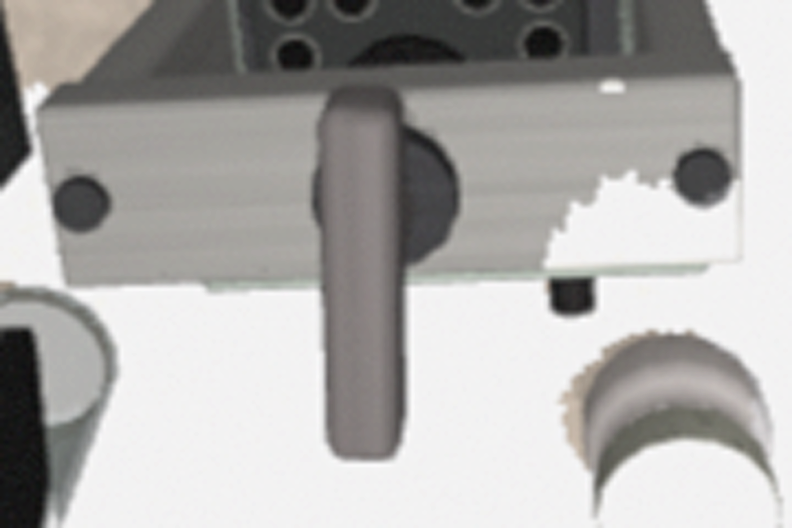

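```bash
python3 - <<'E'
from h import *
p=lambda x,y,z:ray('wrist',210+x/4.4,180+y/4.4,z)[:2]
a,b=p(362,98,.157),p(366,442,.157);print('bar',a,b,(a+b)/2,np.linalg.norm(a-b),'yaw',np.arctan2(*(b-a)[::-1]))
c=[p(*q,.116) for q in ((65,285),(742,262),(735,75),(42,110))];print('bridge',np.mean(c,0),[np.linalg.norm(c[i]-c[i-1]).round(4) for i in range(4)])
v=c[1]-c[0];print(np.arctan2(*v[::-1]))
print('collar',p(388,195,.123))
E
```

```text
bar [ 0.59676175 -0.05381676] [ 0.65288175 -0.04286342] [ 0.62482175 -0.04834009] 0.057178920938020704 yaw 0.19275394653513483
bridge [ 0.62775949 -0.04816723] [np.float64(0.0343), np.float64(0.123), np.float64(0.0353), np.float64(0.1207)]
1.8418893865928427
collar [ 0.62647079 -0.04807114]
```

```bash
python3 -m creep '{"fingers":[1,1,1,1],"dp":[[0.015,-0.008,0],[0.014,-0.007,0],[0,0,0],[0,0,0]],"yaw":[-0.01,0,0,0]}'; python3 st.py
```

```text
time: 9.8
position: [0.6275, -0.0501, 0.1804]
tool_rot: [0.021, -0.097, 0.995, -0.023]
contact_force: [-0.4, 0.1, -0.1]
opening: 0.0854
t 9.8 stage xyz [-0.0005 -0.0008  0.1804] tyaw 3.3365 F stage [-0.37  0.21 -0.08] tau [ 0.051  0.002 -0.021] q6 -1.879 op 0.0854
```

```bash
python3 -m creep '{"fingers":[1,1,1,1,1],"dp":[[0.002,0,-0.02],[0,0,-0.02],[0,0,-0.02],[0,0,0],[0,0,0]],"yaw":[0,0,0,0,0]}'; python3 - <<'E'
from h import *
import st;st.show()
snap('side','d9',(290,110,410,200),6.6);snap('wrist','w9')
st.show()
E
```

```text
time: 10.22
position: [0.6274, -0.0483, 0.1182]
tool_rot: [0.021, -0.096, 0.995, -0.022]
contact_force: [0.8, 0.1, -0.1]
opening: 0.0853
t 10.22 stage xyz [-1.000e-04  9.000e-04  1.182e-01] tyaw 3.3341 F stage [ 0.78 -0.16 -0.12] tau [0.048 0.014 0.011] q6 -1.869 op 0.0853
t 10.32 stage xyz [-0.      0.0009  0.1187] tyaw 3.3342 F stage [-0.23  0.25  0.91] tau [ 0.036  0.007 -0.001] q6 -1.87 op 0.0851
```

View pics/d9.png

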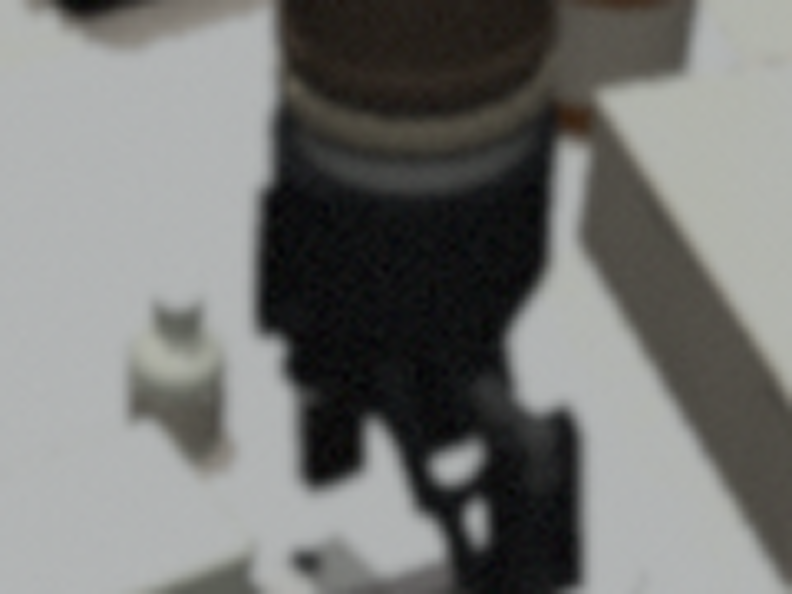

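View pics/w9.png

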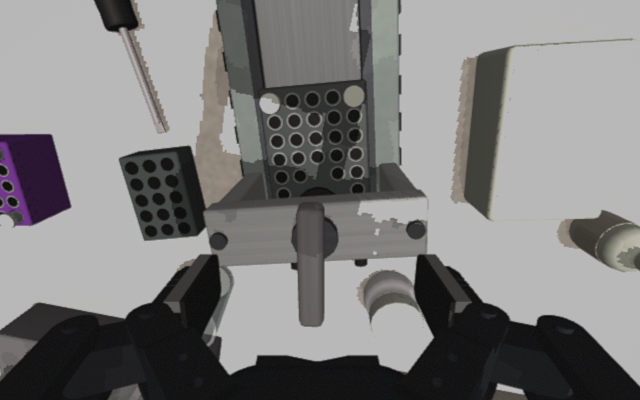

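```bash
python3 -m creep '{"fingers":[1,1,1],"dp":[[0.002,-0.002,-0.014],[0,0,0],[0,0,0]],"yaw":[0,0,0]}'; python3 st.py; python3 -m creep '{"fingers":[0.5,0.3,0.2,0.2,0.2,0.2],"dp":[[0,0,0],[0,0,0],[0,0,0],[0,0,0],[0,0,0],[0,0,0]],"yaw":[0,0,0,0,0,0]}' 30; python3 - <<'E'
from h import *
import st;st.show()
snap('side','d10',(290,110,410,200),6.6);snap('wrist','w10')
E
```

```text
time: 10.57
position: [0.6323, -0.0506, 0.1074]
tool_rot: [0.024, -0.096, 0.995, -0.023]
contact_force: [0.1, -1.0, -0.0]
opening: 0.0854
t 10.57 stage xyz [ 0.0039 -0.0026  0.1074] tyaw 3.3341 F stage [-0.16 -1.03 -0.02] tau [0.012 0.038 0.043] q6 -1.871 op 0.0854
time: 11.07
position: [0.6339, -0.051, 0.1097]
tool_rot: [0.026, -0.096, 0.995, -0.023]
contact_force: [-0.3, -0.8, -0.4]
opening: 0.0172
t 11.07 stage xyz [ 0.0054 -0.0034  0.1097] tyaw 3.3337 F stage [-0.53 -0.67 -0.39] tau [ 0.04   0.025 -0.064] q6 -1.871 op 0.0172
```

View pics/d10.png

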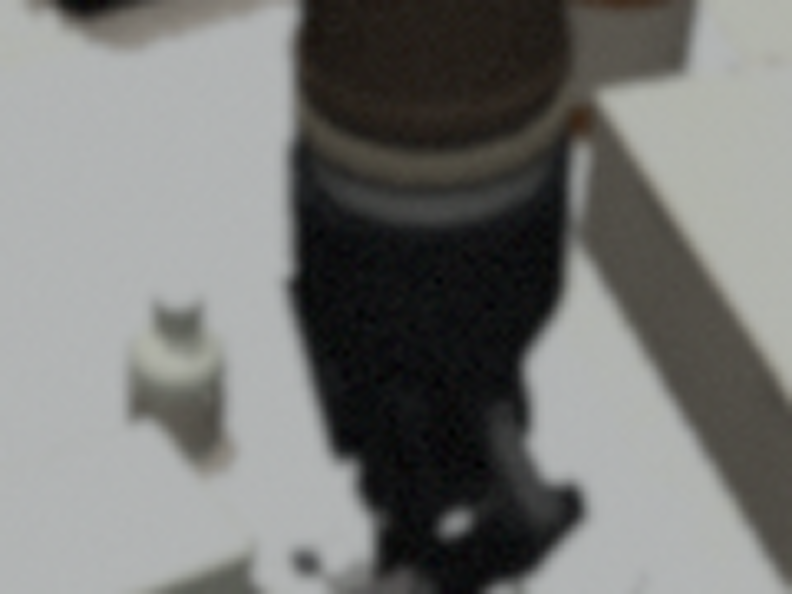

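View pics/w10.png

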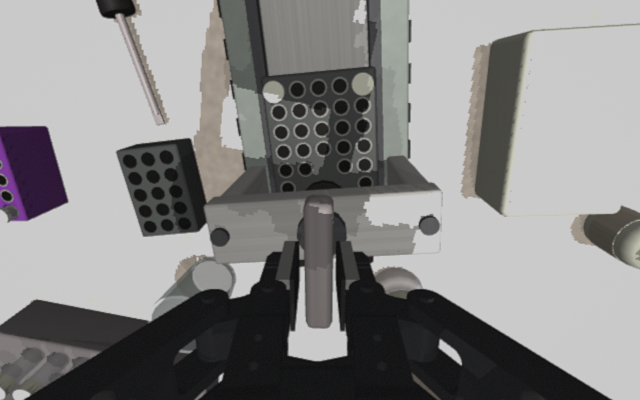

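```bash
python3 - <<'E'
from h import *
from scipy.spatial.transform import Rotation as R
s=bot.read_state();q=s['tool_rot'];M=R.from_quat([*q[1:],q[0]]).as_matrix();p=s['position']
A=np.array([.627,-.0485])
for z in(.123,.136,.15,.157): print('axis',z,proj('wrist',[*A,z]).round(), 'side',((proj('side',[*A,z])-[290,110])*6.6).round())
for b in (.03,.05): 
  for dx in (-.011,0,.011): w=p+M@[dx,0,-b];print(b,dx,w.round(4),proj('wrist',w).round())
print(M.round(3))
a=cv2.imread('pics/full_w10.png')[180:340,230:410];cv2.imwrite('pics/w10c.png',cv2.convertScaleAbs(cv2.resize(a,None,fx=4.4,fy=3.75,interpolation=cv2.INTER_CUBIC),alpha=1.6))
E
```

```text
axis 0.123 [322. 234.] side [403. 651.]
axis 0.136 [321. 246.] side [405. 622.]
axis 0.15 [320. 261.] side [409. 589.]
axis 0.157 [319. 270.] side [410. 573.]
0.03 -0.011 [ 0.6429 -0.0476  0.14  ] [316. 279.]
0.03 0 [ 0.6322 -0.0497  0.1395] [316. 258.]
0.03 0.011 [ 0.6214 -0.0519  0.139 ] [316. 237.]
0.05 -0.011 [ 0.6418 -0.0468  0.16  ] [316. 304.]
0.05 0 [ 0.631  -0.0489  0.1594] [316. 281.]
0.05 0.011 [ 0.6203 -0.051   0.1589] [316. 257.]
[[-0.98  -0.19   0.056]
 [-0.192  0.981 -0.041]
 [-0.047 -0.051 -0.998]]
```

View pics/w10c.png

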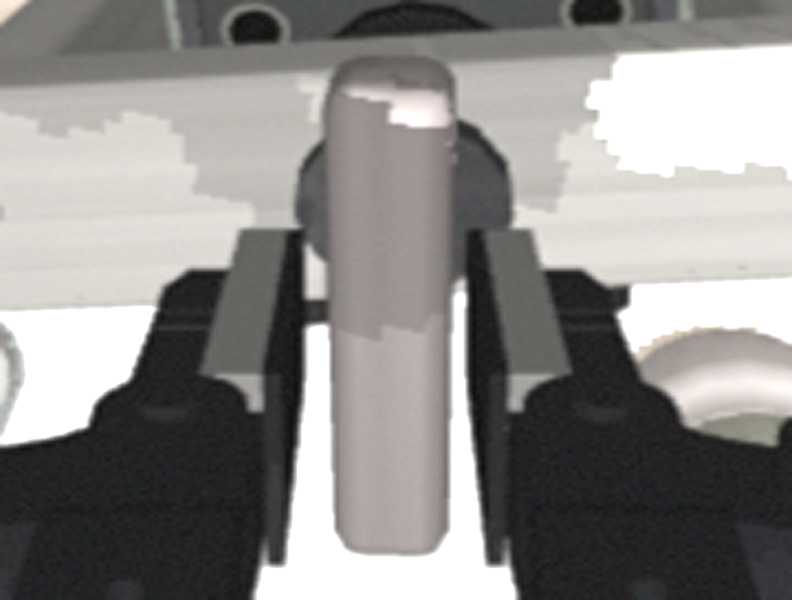

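```bash
python3 -m creep '{"fingers":[0.2,0.2,0.2],"dp":[[-0.004,0,-0.007],[0,0,0],[0,0,0]],"yaw":[0,0,0]}'; python3 st.py; python3 -m creep '{"fingers":[0,0,0,0],"dp":[[0,0,0],[0,0,0],[0,0,0],[0,0,0]],"yaw":[0,0,0,0]}' 40; python3 st.py
```

```text
time: 11.42
position: [0.6295, -0.051, 0.102]
tool_rot: [0.026, -0.096, 0.995, -0.023]
contact_force: [0.1, 0.3, -0.2]
opening: 0.0169
t 11.42 stage xyz [ 0.0012 -0.0022  0.102 ] tyaw 3.3338 F stage [ 0.13  0.26 -0.15] tau [0.037 0.023 0.033] q6 -1.871 op 0.0169
time: 11.75
position: [0.6292, -0.0516, 0.1018]
tool_rot: [0.026, -0.096, 0.995, -0.023]
contact_force: [0.2, -0.3, 0.1]
opening: 0.0115
t 11.75 stage xyz [ 0.0007 -0.0027  0.1018] tyaw 3.3336 F stage [ 0.1  -0.36  0.14] tau [0.221 0.109 0.094] q6 -1.872 op 0.0115
```

```bash
for i in 1; do python3 -m creep '{"fingers":[0,0],"dp":[[0,0,0],[0,0,0]],"yaw":[-0.1,-0.1]}'>/dev/null; python3 st.py; python3 -m creep '{"fingers":[0,0],"dp":[[0,0,0],[0,0,0]],"yaw":[-0.1,-0.1]}' >/dev/null; python3 st.py;  python3 -m creep '{"fingers":[0],"dp":[[0,0,0]],"yaw":[-0.1]}' >/dev/null; python3 st.py; done
```

```text
t 11.92 stage xyz [ 0.     -0.003   0.1017] tyaw 3.1271 F stage [-0.82 -1.36  0.53] tau [0.196 0.159 0.081] q6 -1.652 op 0.0115
t 12.08 stage xyz [-0.0007 -0.0032  0.1017] tyaw 2.9169 F stage [-1.43 -1.78  1.38] tau [0.25  0.127 0.176] q6 -1.43 op 0.0118
t 12.17 stage xyz [-0.001  -0.0032  0.1018] tyaw 2.8119 F stage [-1.03 -1.26  0.74] tau [0.214 0.063 0.112] q6 -1.321 op 0.0116
```

```bash
cat > lg.py <<'E'
from h import *
import json
s=bot.read_state();q=s['tool_rot'];y=2*np.arctan2(q[2],q[1]);f=s['contact_force']
print(round(s['time'],2),'yaw %.3f'%y,'turned %.3f'%(3.334-y),'tz %.3f'%s['wrist_torque'][2],'F',f.round(1),'p',s['position'].round(4),'q6 %.2f'%s['q'][5])
open('log.txt','a').write(json.dumps([s['time'],3.334-y,*s['wrist_torque'],*f])+'\n')
E
c() { python3 lg.py; }
python3 -m creep '{"fingers":[0],"dp":[[0,0,0]],"yaw":[-0.1]}' >/dev/null; c
python3 -m creep '{"fingers":[0],"dp":[[0,0,0]],"yaw":[-0.1]}' >/dev/null; c
python3 -m creep '{"fingers":[0],"dp":[[0,0,0]],"yaw":[-0.1]}' >/dev/null; c
python3 -m creep '{"fingers":[0],"dp":[[0,0,0]],"yaw":[-0.1]}' >/dev/null; c
python3 -m creep '{"fingers":[0],"dp":[[0,0,0]],"yaw":[-0.1]}' >/dev/null; c
python3 -m creep '{"fingers":[0],"dp":[[0,0,0]],"yaw":[-0.1]}' >/dev/null; c
python3 - <<'E'
from h import *
snap('side','d11');snap('scene','s11',(240,175,330,250),8)
a=cv2.imread('pics/full_d11.png')[190:265,300:400];cv2.imwrite('pics/d11.png',cv2.convertScaleAbs(cv2.resize(a,None,fx=8,fy=8,interpolation=cv2.INTER_CUBIC),alpha=1.7))
E
```

```text
12.25 yaw 2.707 turned 0.627 tz 0.159 F [-1.6 -1.9  1.2] p [ 0.6274 -0.0527  0.1017] q6 -1.21
12.33 yaw 2.602 turned 0.732 tz 0.104 F [-2.  -1.6  0.4] p [ 0.6271 -0.0527  0.1017] q6 -1.11
12.42 yaw 2.497 turned 0.837 tz 0.144 F [-2.3 -1.6  1.1] p [ 0.6267 -0.0527  0.1018] q6 -1.00
12.5 yaw 2.392 turned 0.942 tz 0.114 F [-1.8 -0.2  0.4] p [ 0.6263 -0.0527  0.1018] q6 -0.89
12.58 yaw 2.287 turned 1.047 tz 0.043 F [-1.6  0.2  0.5] p [ 0.626  -0.0527  0.1017] q6 -0.79
12.67 yaw 2.182 turned 1.152 tz 0.133 F [-1.6 -0.7  1. ] p [ 0.6256 -0.0526  0.1017] q6 -0.69
```

View pics/d11.png

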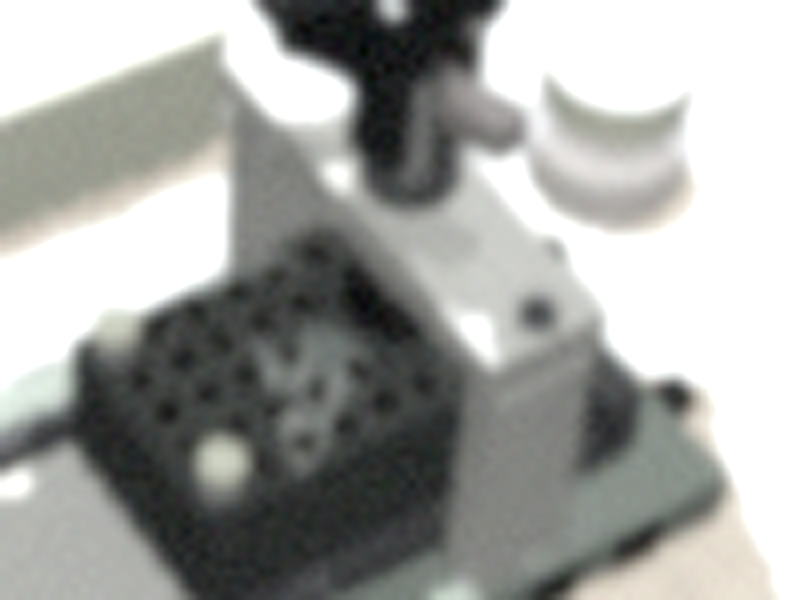

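View pics/s11.png

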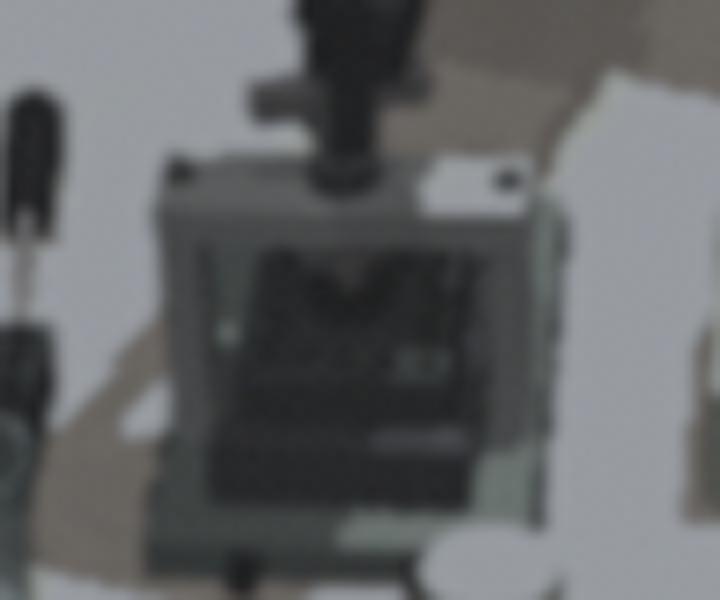

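```bash
c() { python3 lg.py; }
python3 -m creep '{"fingers":[0],"dp":[[0,0,0]],"yaw":[-0.06]}' >/dev/null; c
python3 -m creep '{"fingers":[0],"dp":[[0,0,0]],"yaw":[-0.06]}' >/dev/null; c
python3 -m creep '{"fingers":[0],"dp":[[0,0,0]],"yaw":[-0.06]}' >/dev/null; c
python3 -m creep '{"fingers":[0],"dp":[[0,0,0]],"yaw":[-0.06]}' >/dev/null; c
python3 -m creep '{"fingers":[0],"dp":[[0,0,0]],"yaw":[-0.06]}' >/dev/null; c
python3 -m creep '{"fingers":[0],"dp":[[0,0,0]],"yaw":[-0.06]}' >/dev/null; c
python3 -m creep '{"fingers":[0],"dp":[[0,0,0]],"yaw":[-0.06]}' >/dev/null; c
python3 -m creep '{"fingers":[0],"dp":[[0,0,0]],"yaw":[-0.06]}' >/dev/null; c
python3 -m creep '{"fingers":[0],"dp":[[0,0,0]],"yaw":[-0.06]}' >/dev/null; c
python3 -m creep '{"fingers":[0],"dp":[[0,0,0]],"yaw":[-0.06]}' >/dev/null; c
```

```text
12.85 yaw 2.128 turned 1.206 tz 0.146 F [-1.6 -1.5  0.9] p [ 0.6255 -0.0525  0.1018] q6 -0.63
12.93 yaw 2.069 turned 1.265 tz 0.116 F [-2.2  0.8  1. ] p [ 0.6253 -0.0524  0.1017] q6 -0.58
13.02 yaw 2.009 turned 1.325 tz 0.069 F [-2.8  0.1  0.9] p [ 0.6251 -0.0523  0.1018] q6 -0.52
13.1 yaw 1.950 turned 1.384 tz 0.078 F [-1.9 -1.2  1.3] p [ 0.625  -0.0522  0.1018] q6 -0.46
13.18 yaw 1.891 turned 1.443 tz 0.144 F [-3.2 -0.1  0.4] p [ 0.6248 -0.0521  0.1018] q6 -0.40
13.27 yaw 1.831 turned 1.503 tz 0.122 F [-2.9 -1.4  1. ] p [ 0.6247 -0.052   0.1018] q6 -0.35
13.35 yaw 1.772 turned 1.562 tz 0.114 F [-1.8 -0.   0.4] p [ 0.6246 -0.0519  0.1018] q6 -0.29
13.43 yaw 1.713 turned 1.621 tz 0.096 F [-1.9 -1.3  0.8] p [ 0.6244 -0.0517  0.1018] q6 -0.23
13.52 yaw 1.654 turned 1.680 tz 0.050 F [-1.4  0.1  0.8] p [ 0.6243 -0.0516  0.1018] q6 -0.18
13.6 yaw 1.594 turned 1.740 tz 0.097 F [-2.1  0.7  0.5] p [ 0.6242 -0.0515  0.1017] q6 -0.12
```

```bash
c() { python3 lg.py; }
python3 -m creep '{"fingers":[0],"dp":[[0,0,0]],"yaw":[-0.06]}' >/dev/null; c
python3 -m creep '{"fingers":[0],"dp":[[0,0,0]],"yaw":[-0.06]}' >/dev/null; c
python3 -m creep '{"fingers":[0],"dp":[[0,0,0]],"yaw":[-0.06]}' >/dev/null; c
python3 -m creep '{"fingers":[0],"dp":[[0,0,0]],"yaw":[-0.06]}' >/dev/null; c
python3 -m creep '{"fingers":[0],"dp":[[0,0,0]],"yaw":[-0.06]}' >/dev/null; c
python3 -m creep '{"fingers":[0],"dp":[[0,0,0]],"yaw":[-0.06]}' >/dev/null; c
python3 -m creep '{"fingers":[0],"dp":[[0,0,0]],"yaw":[-0.06]}' >/dev/null; c
python3 -m creep '{"fingers":[0],"dp":[[0,0,0]],"yaw":[-0.06]}' >/dev/null; c
python3 -m creep '{"fingers":[0],"dp":[[0,0,0]],"yaw":[-0.06]}' >/dev/null; c
python3 -m creep '{"fingers":[0],"dp":[[0,0,0]],"yaw":[-0.06]}' >/dev/null; c
```

```text
13.68 yaw 1.535 turned 1.799 tz 0.147 F [-1.8  1.3  0.4] p [ 0.624  -0.0513  0.1017] q6 -0.07
13.77 yaw 1.476 turned 1.858 tz 0.159 F [-1.6  0.4  0.6] p [ 0.624  -0.0512  0.1017] q6 -0.01
13.85 yaw 1.417 turned 1.917 tz 0.089 F [-1.6  0.6  0.5] p [ 0.6239 -0.051   0.1018] q6 0.05
13.93 yaw 1.358 turned 1.976 tz 0.082 F [-1.4  0.3  0.6] p [ 0.6239 -0.0508  0.1018] q6 0.10
14.02 yaw 1.299 turned 2.035 tz 0.138 F [-2.1 -0.4  1. ] p [ 0.6238 -0.0507  0.1018] q6 0.16
14.1 yaw 1.240 turned 2.094 tz 0.104 F [-1.3  0.1  1.1] p [ 0.6237 -0.0505  0.1017] q6 0.21
14.18 yaw 1.181 turned 2.153 tz 0.100 F [-1.2 -0.9  1.1] p [ 0.6237 -0.0503  0.1018] q6 0.27
14.27 yaw 1.122 turned 2.212 tz 0.129 F [-1.2  1.2  0.9] p [ 0.6237 -0.0502  0.1018] q6 0.32
14.35 yaw 1.063 turned 2.271 tz 0.039 F [-1.3  0.9  0.1] p [ 0.6237 -0.05    0.1018] q6 0.38
14.43 yaw 1.004 turned 2.330 tz 0.111 F [-1.1  0.6  1. ] p [ 0.6237 -0.0498  0.1018] q6 0.43
```

```bash
c() { python3 lg.py; }
python3 -m creep '{"fingers":[0],"dp":[[0,0,0]],"yaw":[-0.06]}' >/dev/null; c
python3 -m creep '{"fingers":[0],"dp":[[0,0,0]],"yaw":[-0.06]}' >/dev/null; c
python3 -m creep '{"fingers":[0],"dp":[[0,0,0]],"yaw":[-0.06]}' >/dev/null; c
python3 -m creep '{"fingers":[0],"dp":[[0,0,0]],"yaw":[-0.06]}' >/dev/null; c
python3 -m creep '{"fingers":[0],"dp":[[0,0,0]],"yaw":[-0.06]}' >/dev/null; c
python3 -m creep '{"fingers":[0],"dp":[[0,0,0]],"yaw":[-0.06]}' >/dev/null; c
python3 -m creep '{"fingers":[0],"dp":[[0,0,0]],"yaw":[-0.06]}' >/dev/null; c
python3 -m creep '{"fingers":[0],"dp":[[0,0,0]],"yaw":[-0.06]}' >/dev/null; c
python3 -m creep '{"fingers":[0],"dp":[[0,0,0]],"yaw":[-0.06]}' >/dev/null; c
python3 -m creep '{"fingers":[0],"dp":[[0,0,0]],"yaw":[-0.06]}' >/dev/null; c
```

```text
14.52 yaw 0.945 turned 2.389 tz 0.076 F [-1.2  0.9  0.6] p [ 0.6237 -0.0496  0.1017] q6 0.49
14.6 yaw 0.887 turned 2.447 tz 0.064 F [-1.3  1.4  0.4] p [ 0.6237 -0.0495  0.1017] q6 0.55
14.68 yaw 0.828 turned 2.506 tz 0.105 F [-2.2  1.1  0.8] p [ 0.6237 -0.0493  0.1018] q6 0.60
14.77 yaw 0.769 turned 2.565 tz 0.129 F [-0.4  1.   1.2] p [ 0.6237 -0.0492  0.1017] q6 0.66
14.85 yaw 0.710 turned 2.624 tz 0.122 F [-0.9 -0.1  0.7] p [ 0.6238 -0.049   0.1017] q6 0.71
14.93 yaw 0.651 turned 2.683 tz 0.148 F [-1.   0.2  0.1] p [ 0.6239 -0.0488  0.1017] q6 0.77
15.02 yaw 0.593 turned 2.741 tz 0.149 F [ 0.6  0.9 -0.3] p [ 0.624  -0.0487  0.1017] q6 0.82
15.1 yaw 0.534 turned 2.800 tz 0.099 F [-1.4  1.   0.7] p [ 0.624  -0.0486  0.1018] q6 0.88
15.18 yaw 0.475 turned 2.859 tz 0.147 F [-0.8  0.8  0.1] p [ 0.6241 -0.0484  0.1017] q6 0.93
15.27 yaw 0.417 turned 2.917 tz 0.137 F [-0.4  1.3  0.9] p [ 0.6242 -0.0483  0.1017] q6 0.99
```

```bash
c() { python3 lg.py; }
python3 -m creep '{"fingers":[0],"dp":[[0,0,0]],"yaw":[-0.05]}' >/dev/null; c
python3 -m creep '{"fingers":[0],"dp":[[0,0,0]],"yaw":[-0.05]}' >/dev/null; c
python3 -m creep '{"fingers":[0],"dp":[[0,0,0]],"yaw":[-0.05]}' >/dev/null; c
python3 -m creep '{"fingers":[0],"dp":[[0,0,0]],"yaw":[-0.05]}' >/dev/null; c
python3 -m creep '{"fingers":[0],"dp":[[0,0,0]],"yaw":[-0.05]}' >/dev/null; c
python3 -m creep '{"fingers":[0],"dp":[[0,0,0]],"yaw":[-0.05]}' >/dev/null; c
python3 -m creep '{"fingers":[0],"dp":[[0,0,0]],"yaw":[-0.05]}' >/dev/null; c
python3 -m creep '{"fingers":[0],"dp":[[0,0,0]],"yaw":[-0.05]}' >/dev/null; c
cat > fitl.py <<'E'
import numpy as np,json
from scipy.optimize import least_squares
L=np.array([json.loads(l) for l in open('log.txt')]);x,t=L[:,1],L[:,4]
# grid over touch with fixed slope .07
g=np.arange(.3,x.max(),.05);R=[]
for a in g:
    m=.07*np.clip(x-a,0,None);b=(t-m).mean();R.append(((t-m-b)**2).sum())
R=np.array(R);s2=R.min()/(len(x)-2);w=np.exp(-(R-R.min())/2/s2);w/=w.sum()
mu=(w*g).sum();print('touch',mu,'+-',np.sqrt((w*(g-mu)**2).sum()),'noise',s2**.5,'best',g[R.argmin()],'now past',x[-1]-mu, 'base',(t-.07*np.clip(x-mu,0,None)).mean(), 'last8',t[-8:].mean())
E
python3 fitl.py
```

```text
15.35 yaw 0.368 turned 2.966 tz 0.071 F [-0.6  1.2  1. ] p [ 0.6243 -0.0482  0.1017] q6 1.03
15.43 yaw 0.320 turned 3.014 tz 0.159 F [-0.4  1.6  0.3] p [ 0.6244 -0.0481  0.1017] q6 1.08
15.52 yaw 0.272 turned 3.062 tz 0.112 F [-1.1  0.7  0.6] p [ 0.6245 -0.048   0.1017] q6 1.13
15.6 yaw 0.223 turned 3.111 tz 0.176 F [ 0.2 -0.4  0.6] p [ 0.6246 -0.0479  0.1017] q6 1.17
15.68 yaw 0.175 turned 3.159 tz 0.157 F [ 0.8 -0.4  0.8] p [ 0.6247 -0.0478  0.1017] q6 1.22
15.77 yaw 0.127 turned 3.207 tz 0.150 F [-0.5  0.5  0.5] p [ 0.6249 -0.0478  0.1017] q6 1.26
15.85 yaw 0.079 turned 3.255 tz 0.144 F [-0.8 -0.1  0.4] p [ 0.625  -0.0477  0.1017] q6 1.31
15.93 yaw 0.031 turned 3.303 tz 0.102 F [-0.2 -0.3  0.3] p [ 0.6251 -0.0477  0.1017] q6 1.36
touch 2.687005046075538 +- 0.21507129972864816 noise 0.03285431540541691 best 2.599999999999999 now past 0.6163477238855992 base 0.1086749384662349 last8 0.1338856205304882
```

```bash
c() { python3 lg.py|cut -c1-40; }
python3 -m creep '{"fingers":[0],"dp":[[0,0,0]],"yaw":[-0.025]}' >/dev/null; c
python3 -m creep '{"fingers":[0],"dp":[[0,0,0]],"yaw":[-0.025]}' >/dev/null; c
python3 -m creep '{"fingers":[0],"dp":[[0,0,0]],"yaw":[-0.025]}' >/dev/null; c
python3 -m creep '{"fingers":[0],"dp":[[0,0,0]],"yaw":[-0.025]}' >/dev/null; c
python3 -m creep '{"fingers":[0],"dp":[[0,0,0]],"yaw":[-0.025]}' >/dev/null; c
python3 -m creep '{"fingers":[0],"dp":[[0,0,0]],"yaw":[-0.025]}' >/dev/null; c
python3 -m creep '{"fingers":[0],"dp":[[0,0,0]],"yaw":[-0.025]}' >/dev/null; c
python3 -m creep '{"fingers":[0],"dp":[[0,0,0]],"yaw":[-0.025]}' >/dev/null; c
python3 -m creep '{"fingers":[0],"dp":[[0,0,0]],"yaw":[-0.025]}' >/dev/null; c
python3 -m creep '{"fingers":[0],"dp":[[0,0,0]],"yaw":[-0.025]}' >/dev/null; c
python3 fitl.py
```

```text
16.02 yaw 0.007 turned 3.327 tz 0.206 F 
16.1 yaw -0.016 turned 3.350 tz 0.096 F 
16.18 yaw -0.041 turned 3.375 tz 0.151 F
16.27 yaw -0.067 turned 3.401 tz 0.140 F
16.35 yaw -0.093 turned 3.427 tz 0.163 F
16.43 yaw -0.120 turned 3.454 tz 0.145 F
16.52 yaw -0.147 turned 3.481 tz 0.120 F
16.6 yaw -0.173 turned 3.507 tz 0.144 F 
16.68 yaw -0.200 turned 3.534 tz 0.156 F
16.77 yaw -0.227 turned 3.561 tz 0.170 F
touch 2.7876679558008544 +- 0.16754678809497187 noise 0.03229374357041272 best 2.7999999999999994 now past 0.773408808791813 base 0.10919481538436074 last8 0.14863601212991054
```

```bash
c() { python3 lg.py|cut -c1-40; }
python3 -m creep '{"fingers":[0],"dp":[[0,0,0]],"yaw":[-0.02]}' >/dev/null; c
python3 -m creep '{"fingers":[0],"dp":[[0,0,0]],"yaw":[-0.02]}' >/dev/null; c
python3 -m creep '{"fingers":[0],"dp":[[0,0,0]],"yaw":[-0.02]}' >/dev/null; c
python3 -m creep '{"fingers":[0],"dp":[[0,0,0]],"yaw":[-0.02]}' >/dev/null; c
python3 -m creep '{"fingers":[0],"dp":[[0,0,0]],"yaw":[-0.02]}' >/dev/null; c
python3 -m creep '{"fingers":[0],"dp":[[0,0,0]],"yaw":[-0.02]}' >/dev/null; c
python3 -m creep '{"fingers":[0],"dp":[[0,0,0]],"yaw":[-0.02]}' >/dev/null; c
python3 -m creep '{"fingers":[0],"dp":[[0,0,0]],"yaw":[-0.02]}' >/dev/null; c
python3 -m creep '{"fingers":[0],"dp":[[0,0,0]],"yaw":[-0.02]}' >/dev/null; c
python3 -m creep '{"fingers":[0],"dp":[[0,0,0]],"yaw":[-0.02]}' >/dev/null; c
python3 -m creep '{"fingers":[0],"dp":[[0,0,0]],"yaw":[-0.02]}' >/dev/null; c
python3 -m creep '{"fingers":[0],"dp":[[0,0,0]],"yaw":[-0.02]}' >/dev/null; c
python3 fitl.py
```

```text
16.85 yaw -0.249 turned 3.583 tz 0.131 F
16.93 yaw -0.271 turned 3.605 tz 0.134 F
17.02 yaw -0.292 turned 3.626 tz 0.166 F
17.1 yaw -0.314 turned 3.648 tz 0.179 F 
17.18 yaw -0.336 turned 3.670 tz 0.117 F
17.27 yaw -0.359 turned 3.693 tz 0.145 F
17.35 yaw -0.381 turned 3.715 tz 0.070 F
17.43 yaw -0.403 turned 3.737 tz 0.131 F
17.52 yaw -0.425 turned 3.759 tz 0.144 F
17.6 yaw -0.447 turned 3.781 tz 0.150 F 
17.68 yaw -0.469 turned 3.803 tz 0.177 F
17.77 yaw -0.492 turned 3.826 tz 0.210 F
touch 3.0109477503174187 +- 0.1602935879031636 noise 0.0334614905591656 best 2.9499999999999993 now past 0.8147895295769421 base 0.11154322039386924 last8 0.14306128749349403
```

```bash
c() { python3 lg.py|cut -c1-40; }
r() { :; }
python3 - <<'E'
from h import *
snap('wrist','w12');snap('side','d12')
E
python3 -m creep '{"fingers":[0],"dp":[[0,0,0]],"yaw":[-0.01]}' >/dev/null; c
python3 -m creep '{"fingers":[0],"dp":[[0,0,0]],"yaw":[-0.01]}' >/dev/null; c
python3 -m creep '{"fingers":[0],"dp":[[0,0,0]],"yaw":[-0.01]}' >/dev/null; c
python3 -m creep '{"fingers":[0],"dp":[[0,0,0]],"yaw":[-0.01]}' >/dev/null; c
python3 -m creep '{"fingers":[0],"dp":[[0,0,0]],"yaw":[-0.01]}' >/dev/null; c
python3 -m creep '{"fingers":[0],"dp":[[0,0,0]],"yaw":[-0.01]}' >/dev/null; c
python3 -m creep '{"fingers":[0],"dp":[[0,0,0]],"yaw":[-0.01]}' >/dev/null; c
python3 -m creep '{"fingers":[0],"dp":[[0,0,0]],"yaw":[-0.01]}' >/dev/null; c
python3 -m creep '{"fingers":[0],"dp":[[0,0,0]],"yaw":[-0.01]}' >/dev/null; c
python3 -m creep '{"fingers":[0],"dp":[[0,0,0]],"yaw":[-0.01]}' >/dev/null; c
python3 -m creep '{"fingers":[0],"dp":[[0,0,0]],"yaw":[-0.01]}' >/dev/null; c
python3 -m creep '{"fingers":[0],"dp":[[0,0,0]],"yaw":[-0.01]}' >/dev/null; c
python3 fitl.py
```

```text
17.95 yaw -0.501 turned 3.835 tz 0.138 F
18.03 yaw -0.512 turned 3.846 tz 0.167 F
18.12 yaw -0.523 turned 3.857 tz 0.160 F
18.2 yaw -0.534 turned 3.868 tz 0.190 F 
18.28 yaw -0.545 turned 3.879 tz 0.140 F
18.37 yaw -0.556 turned 3.890 tz 0.176 F
18.45 yaw -0.567 turned 3.901 tz 0.217 F
18.53 yaw -0.578 turned 3.912 tz 0.177 F
18.62 yaw -0.590 turned 3.924 tz 0.196 F
18.7 yaw -0.601 turned 3.935 tz 0.167 F 
18.78 yaw -0.612 turned 3.946 tz 0.136 F
18.87 yaw -0.623 turned 3.957 tz 0.134 F
touch 3.047129567268994 +- 0.13382137504266198 noise 0.03246949045002877 best 2.999999999999999 now past 0.9096821451986559 base 0.11176614977761115 last8 0.16788755759650859
```

View pics/w12.png

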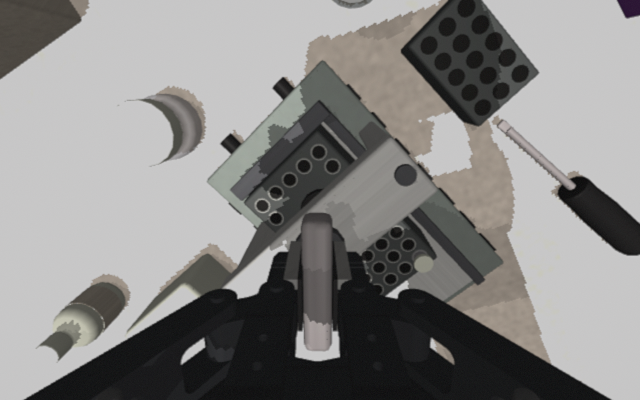

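```bash
c() { python3 lg.py|cut -c1-40; }
python3 -m creep '{"fingers":[0],"dp":[[0,0,0]],"yaw":[-0.01]}' >/dev/null; c
python3 -m creep '{"fingers":[0],"dp":[[0,0,0]],"yaw":[-0.01]}' >/dev/null; c
python3 -m creep '{"fingers":[0],"dp":[[0,0,0]],"yaw":[-0.01]}' >/dev/null; c
python3 -m creep '{"fingers":[0],"dp":[[0,0,0]],"yaw":[-0.01]}' >/dev/null; c
python3 -m creep '{"fingers":[0],"dp":[[0,0,0]],"yaw":[-0.01]}' >/dev/null; c
python3 -m creep '{"fingers":[0],"dp":[[0,0,0]],"yaw":[-0.01]}' >/dev/null; c
python3 -m creep '{"fingers":[0],"dp":[[0,0,0]],"yaw":[-0.01]}' >/dev/null; c
python3 -m creep '{"fingers":[0],"dp":[[0,0,0]],"yaw":[-0.01]}' >/dev/null; c
python3 -m creep '{"fingers":[0],"dp":[[0,0,0]],"yaw":[-0.01]}' >/dev/null; c
python3 -m creep '{"fingers":[0],"dp":[[0,0,0]],"yaw":[-0.01]}' >/dev/null; c
python3 fitl.py
python3 - <<'E'
import numpy as np,json
from scipy.optimize import least_squares
L=np.array([json.loads(l) for l in open('log.txt')]);x,t=L[:,1],L[:,4]
for a,b in((0.5,1.5),(1.5,2.5),(2.5,2.9),(2.9,3.3),(3.3,3.6),(3.6,3.83),(3.83,3.96),(3.96,4.1)):
    m=(x>=a)&(x<b);print(a,b,m.sum(),t[m].mean().round(4),(t[m].std()/m.sum()**.5).round(4))
r=least_squares(lambda p:p[0]+p[2]*np.clip(x-p[1],0,None)-t,[.11,2.8,.07]);print('free slope',r.x)
E
```

```text
18.95 yaw -0.634 turned 3.968 tz 0.166 F
19.03 yaw -0.645 turned 3.979 tz 0.158 F
19.12 yaw -0.656 turned 3.990 tz 0.153 F
19.2 yaw -0.667 turned 4.001 tz 0.193 F 
19.28 yaw -0.678 turned 4.012 tz 0.209 F
19.37 yaw -0.690 turned 4.024 tz 0.201 F
19.45 yaw -0.701 turned 4.035 tz 0.117 F
19.53 yaw -0.712 turned 4.046 tz 0.205 F
19.62 yaw -0.723 turned 4.057 tz 0.165 F
19.7 yaw -0.734 turned 4.068 tz 0.217 F 
touch 3.0495371884446585 +- 0.12180742560949023 noise 0.032131147394023785 best 3.0499999999999994 now past 1.0184963490503063 base 0.1116954719217003 last8 0.18237877585484302
0.5 1.5 11 0.1136 0.0106
1.5 2.5 17 0.101 0.0077
2.5 2.9 7 0.1283 0.0073
2.9 3.3 8 0.1382 0.0109
3.3 3.6 12 0.1437 0.0083
3.6 3.83 11 0.1476 0.0106
3.83 3.96 12 0.1665 0.0073
3.96 4.1 10 0.1783 0.0095
free slope [0.10744156 2.44733877 0.04021743]
```

Estimate now: torque 0.178 against a free-running 0.108 N m, so about 1.0 rad past touch (touch at about 3.05 ± 0.12 rad of turning). I'll stop here, open, and lift straight off.

```bash
python3 -m creep '{"fingers":[0.3,0.6,1,1,1,1,1,1],"dp":[[0,0,0],[0,0,0],[0,0,0],[0,0,0],[0,0,0],[0,0,0],[0,0,0],[0,0,0]],"yaw":[0,0,0,0,0,0,0,0]}'; python3 st.py; python3 - <<'E'
from h import *
snap('wrist','w13')
E
```

```text
time: 20.37
position: [0.6258, -0.0471, 0.1016]
tool_rot: [-0.026, 0.932, -0.36, -0.009]
contact_force: [-0.5, 0.4, 0.4]
opening: 0.0853
t 20.37 stage xyz [-0.0014  0.0025  0.1016] tyaw -0.7378 F stage [-0.4   0.49  0.4 ] tau [-0.01   0.03  -0.037] q6 2.101 op 0.0853
```

View pics/w13.png

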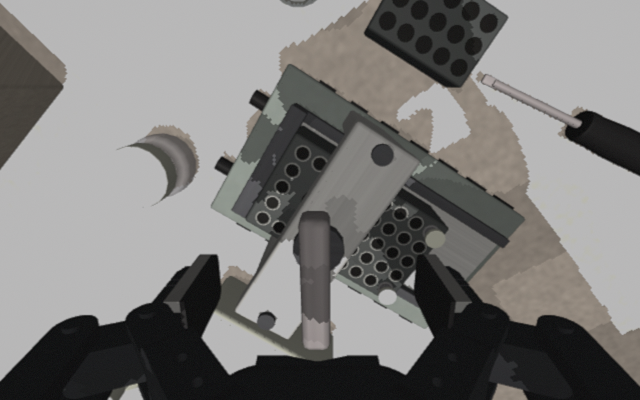

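```bash
python3 -m creep '{"fingers":[1,1,1,1,1,1,1,1],"dp":[[0,0,0.02],[0,0,0.03],[0,0,0.03],[0,0,0.03],[0,0,0.03],[0,0,0.03],[0,0,0],[0,0,0]],"yaw":[0,0,0,0,0,0,0,0]}'; python3 st.py; python3 - <<'E'
from h import *
snap('wrist','w14');snap('side','d14');snap('scene','s14')
a=cv2.imread('pics/full_d14.png')[180:270,290:400];cv2.imwrite('pics/d14c.png',cv2.convertScaleAbs(cv2.resize(a,None,fx=7,fy=6.6,interpolation=cv2.INTER_CUBIC),alpha=1.7))
E
```

```text
time: 21.08
position: [0.6206, -0.0462, 0.2758]
tool_rot: [-0.025, 0.932, -0.361, -0.013]
contact_force: [-0.2, -0.1, -0.9]
opening: 0.0852
t 21.08 stage xyz [-0.0061  0.0049  0.2758] tyaw -0.7381 F stage [-0.2  -0.03 -0.92] tau [-0.045  0.011  0.056] q6 2.121 op 0.0852
```

View pics/w14.png

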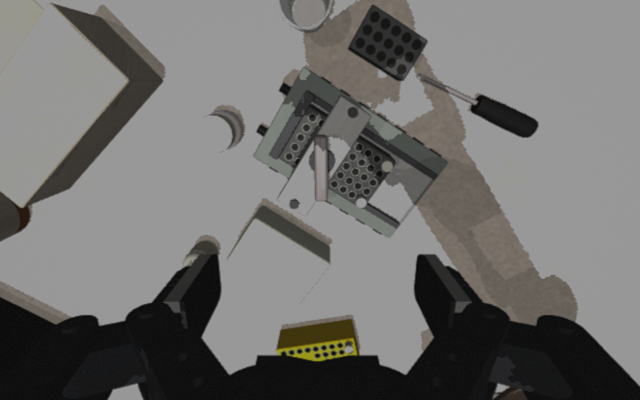

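View pics/d14c.png

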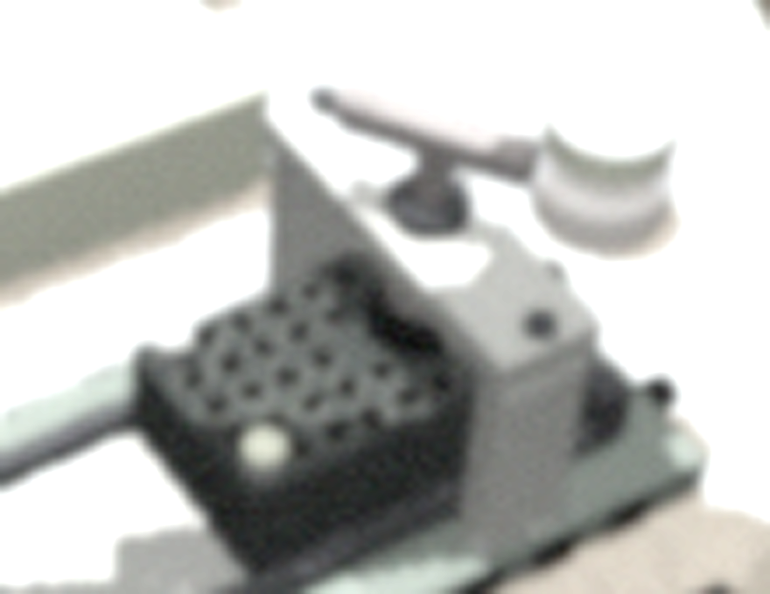

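View pics/s14.png

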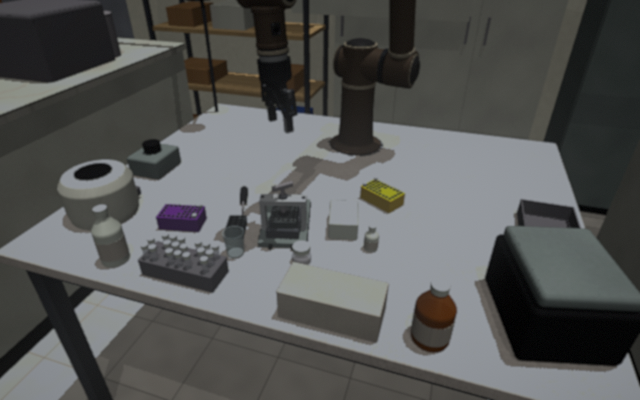

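```bash
python3 - <<'E'
from h import *
from st import O,yaw
ex=np.array([np.cos(yaw),np.sin(yaw)])
w=ray('side',290+265/7,180+445/6.6,.074)[:2]-O;print('cap',w@ex)
for u,v in ((387,167),(361,203)):
  w=ray('wrist',u,v,.074)[:2]-O;print('cap w',w@ex,w@[-ex[1],ex[0]])
a,b=ray('wrist',321,140,.157),ray('wrist',320,199,.157);print('bar yaw',np.arctan2(*(b-a)[1::-1]))
o=[]
for n in('s0','s14'):
  a=cv2.imread(f'pics/full_{n}.png')[192:242,255:315];a=cv2.resize(a,None,fx=6.5,fy=8,interpolation=cv2.INTER_CUBIC);o.append((255*(a/255.)**.55).astype('uint8'))
cv2.imwrite('pics/cmp.png',np.hstack(o))
E
```

```text
cap -0.07225027708355788
cap w -0.07096365246738326 -0.023455384031838764
cap w -0.07069692403104026 0.028198285312125825
bar yaw 2.3884470504305857
```

View pics/cmp.png

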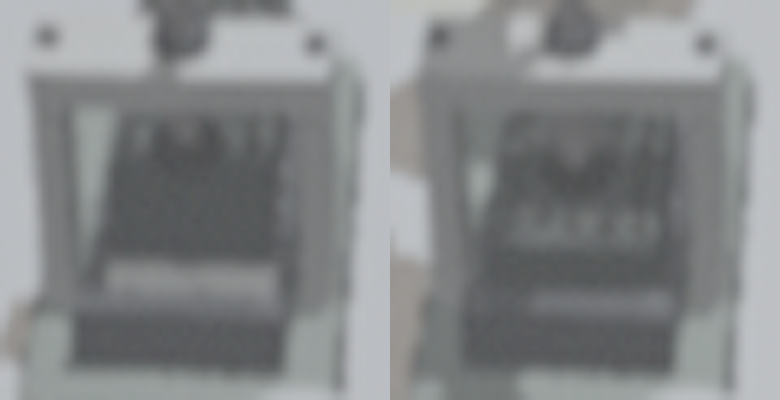

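```bash
python3 - <<'E'
from station import bot
print(bot.job_done()); print(bot.read_state()['time'])
E
```

```text
the job is handed in; nothing more can be done
None
the job is handed in; nothing more can be done
```

I pushed the block home, tightened the clamp to about 1 rad past first touch, let go of the handle, and handed the job in at about 21 s on the clock.

- **Block:** It met the end stop firmly, with 45 N at the wrist and no more travel. In the last pictures its tube caps are at stage x ≈ -0.071 m, which puts the front face at about -0.080 m, as home requires.
- **Clamp:** I gripped the handle once and turned it about 4.07 rad clockwise. The torque rose from about 0.108 to 0.178 N m. With the given 0.07 N m per rad, touch falls at about 3.05 ± 0.12 rad, so the handle is about 1.0 rad past it, or roughly 24 N.
- **Letting go:** The gripper is open, about 17 cm above where it gripped, and touching nothing. The bar's yaw in the last picture agrees with the amount turned to within about 0.02 rad.
- **Bystanders:** The last pictures show the other things looking undisturbed.

**Checks that disagreed:**
- **Torque fit:** A single torque reading scatters by about 0.03 N m. A fit with the slope left free put touch earlier, at about 2.45 rad, with only 0.04 N m per rad. If that were right, the pad force could be up to about 39 N by the given 24 N per rad, over the 34 N band but still short of overtight.
- **Fingertips:** The shut fingertips sat about 30 mm above the reported TCP. My first push pass went over the block without touching it, and I used the pictures for height after that.

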